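# Hold the slide basket ready over the staining trough

## Task

While the slide basket stands on the bench, swing its carrying handle up until it stands fully upright against its stops. Then lift the basket by the handle, carry it over the green tube rack and stop with it hovering a finger's breadth above the rim of the open trough (the other trough has its lid on), level and lined up so that it could be lowered straight in. Finish there still holding it; the basket must never touch either trough, and the rack and bottles stay standing where they are.

Things in the scene. Friction and masses are not known exactly. Their poses are not given: they have to be found in the camera images.
- basket_foot (a point): Centre of the underside of the loose slide basket (0.34 to 0.56 kg with its handle): a small steel basket with five glass slides on edge, body 60 mm along its x, 87 mm along its y (100 mm over the handle legs and pivots), 36 mm high; stop tabs reach 47 mm up beside the legs. z up. Its two ends (+y, -y) are alike; the folded handle leans out to its -x side.
- basket_hinge (a point): Point midway between the handle's two pivots, on the hinge axis, 30 mm above basket_foot; axes as basket_foot. The hinge axis is the basket's y.
- handle_grip (a point): Centre of the round dark grip sleeve (12 mm diameter, 60 mm long, along the basket's y) in the middle of the U-shaped wire handle; it lies 90 mm from the hinge axis, so 120 mm above the basket's underside when the handle is upright. It moves with the handle; its y axis is the basket's y. The sleeve turns on the wire as on a bucket handle (0.01 N m), so fingers that pinch it can stay pointing down while the handle swings, and the lifted basket hangs level below it.
- handle (a joint): Angle of the basket's handle: 0 = level, sticking out to the basket's -x side; 1.571 = upright over the basket, against its stops. The grip lies at basket_hinge + 90 mm * (-cos(angle) along basket x, sin(angle) along basket z). The pivots are stiff (0.028 N m): the handle stays at any angle where it is left. It starts leaning between 0.3 and 0.8.
- trough_mouth (a point): Centre of the rim of the open white trough, at rim height 62 mm above the bench. The trough is fixed, a rectangular box 88 mm along its x and 130 mm along its y outside (154 mm over two end lugs), opening 78 mm by 120 mm inside the rim, 55 mm deep. The basket's y must lie along this y (either way round).
- rack: Green tube rack with blue-capped tubes, loose: 80 mm along its x, 154 mm along its y, 119 mm high; origin at the centre of its underside. It stands between the basket and the troughs, its long side roughly away from the robot. Taller fixed equipment stands round the work: a centrifuge left of the basket (its raised lid behind), a pipette stand beyond the troughs; keep the fingertips 0.42 m up over the centrifuge's body when coming from the left.
- jar: Small brown jar with black cap, 52 mm diameter, 89 mm high, loose bystander; origin at the centre of its underside.
- dropper: Brown dropper bottle, 33 mm diameter, 102 mm high, loose bystander; origin at the centre of its underside.
- media: Glass bottle with blue screw cap, 56 mm diameter, 114 mm high, loose bystander; origin at the centre of its underside.
- basket: The slide basket itself; same point and axes as basket_foot.
- trough: The open trough; origin at the centre of its underside, axes as trough_mouth.
- covered_trough: The other white trough, same size, fixed, closed by a flat lid (96 x 138 mm) with a small knob, 84 mm high in all; origin at the centre of its underside.

How it is judged:
By the outcome, as a careful person would: the job done as asked, in the order asked, and still so for the second after the job is handed in, while the arm keeps its last pose, push and grip.
It also fails if it takes over 64 s, if anything falls off the work surface, if the arm or the gripper's body presses on something with over 40 N, if the wrist force passes 120 N, or if a joint passes its speed limit or range.

## Robot

A 6-joint arm with a two-finger parallel gripper is mounted at the origin on a cart in front of the work surface, level with it; the furniture and walls round the work are solid. World frame = base frame: x ahead of the robot, y to its left, z up, the work surface at z = 0. Lengths are in m, angles in rad, forces in N, time in s.
With the tool pointing down it reaches from about 0.275 to 0.85 m from the base axis. Payload 5.2 kg.
Tool frame: the origin (TCP) lies midway between the tips of the shut fingers; the grasp point (between the pads) lies 19 mm behind it (arm.pinch_z is the z of the grasp point in the tool frame, in m); z points along the fingers, y is the direction in which the jaws open and shut (so a half turn about z gives the same grasp; the last joint's range is limited). The gripper opens to 85 mm and grips with 20 to 120 N. Pads are 22 mm wide; open, the fingers measure 114 mm over their backs; the gripper's body (76 mm by 85 mm) begins 54 mm behind the grasp point. The pads swing forward as they close: fully open they stand 13 mm farther back than shut.
Start: joints at [0.927, 0.259, 1.535, -0, 1.348, -0.203], TCP at [0.235, 0.497, 0.231] pointing down, gripper open.
Joint ranges: [-3.14, 3.14], [-0.91, 2.08], [0.19, 2.58], [-1.22, 4.36], [0.22, 2.71], [-3.12, 3.12]. Speed limits (rad/s): [2.57, 2.57, 3.14, 3.14, 3.14, 3.14].

## Interface

Orientations are given as a 3x3 rotation matrix whose columns are the frame's x, y, z axes.
In Python, from rig import arm gives the robot as it stands.
- The arm moves only by the tool servo_tool, never from a script. Its argument "targets" is a list of rows, each a list of 6 numbers: the shift along the tool's x, y, z in mm, then the turn, a rotation vector about the tool's x, y, z in degrees. A call has 1 to 12 rows; each row is the pose to reach, as a shift and turn from the pose commanded when the call began, along the tool's axes at that moment; what a row does not reach only later rows make up. A row lasts 1/10 s, in which the tool goes at most 50 mm and 8.59 degrees, less where a joint would pass 70% of its speed; a pose out of reach is approached as far as the arm can. A call with a gripper value outside its range is refused whole. "jaw" is the opening, from 0 (shut) to 1 (fully open), set as the call begins (left out, the last holds). The fingers move at their own pace and stop on an object; "force" is the grip in N (left out, the last holds). Time passes only in rows, so rows that repeat a pose let the fingers close. It gives the time, the measured TCP pose, the force and the opening at its end, in the units of the state.
- arm.state(): the state, without advancing time (a new reading comes with each control period).
- arm.read_camera(name): name is "scene" or "side" or "wrist"; returns a dict with "frame" (384x512x3 uint8, red, green, blue), "range_z" (384x512 float32, m along the optical axis (not along the pixel's ray), 0 where there is no reading), "vfov" (degrees; the focal length in pixels is half the picture's height over the tangent of half this angle, whatever the lens; pixels are square), "cx", "cy" (the principal point, pixels), "xyz" and "orientation" of the camera in the world. Camera axes: x right, y down, z forward; pixel columns grow to the right and rows downward; lengths in m; the calibration is good to about 2 mm. A picture is of the moment at which its call begins.
- arm.close_job(): hands the job in, once; it reports no verdict.
The state is a dict: "time": time; "joint_positions": joint angles; "joint_velocities": joint speeds; "joint_torque": joint torques, N m; "eef_pos": TCP position; "tcp_rot": TCP orientation; "ft_force": force on the tool from outside, world axes, zero at the start; "moment": the same for the moment, N m; "gripper_width": finger opening in m.
Only numpy, scipy, OpenCV 4.12 (cv2) and the standard library are available. Lean on these libraries where they do the work, as an engineer would, in place of code of your own. Each camera call takes 0.05 s, during which the arm holds its last target.

## Working session

There is one attempt and no reset: what is moved stays moved. The work goes in short steps, Python scripts to look and compute and a tool call to move; the robot and the scene stay as the last step left them, time stands still between calls to the robot, and variables do not carry over. Pictures are saved under pics/ and viewed, and the job is handed in when it is done.

Besides the shell and the picture viewer there is one more tool, called after "Request:" by a JSON object that holds its "name" and its "arguments", one argument or row to a line. servo_tool: Moves the arm, as the interface text tells. Its arguments: {"type":"object","properties":{"targets":{"type":"array"},"jaw":{"type":"number"},"force":{"type":"number"}},"required":["targets"]}

```bash
ls; mkdir -p pics; cat > h.py <<'E'
import numpy as np, cv2
from rig import arm
def cam(n):
    d=arm.read_camera(n); d['f']=d['frame'].shape[0]/2/np.tan(np.radians(d['vfov'])/2); return d
def save(d,fn,s=1.5):
    im=cv2.cvtColor(d['frame'],cv2.COLOR_RGB2BGR); cv2.imwrite('pics/'+fn,cv2.resize(im,None,fx=s,fy=s))
def cloud(d):
    z=d['range_z']; v,u=np.mgrid[:z.shape[0],:z.shape[1]]
    c=np.stack([(u-d['cx'])/d['f']*z,(v-d['cy'])/d['f']*z,z],-1)
    P=c@np.array(d['orientation']).T+np.array(d['xyz']); P[z<=0]=np.nan; return P
def ray(d,u,v,z):
    r=np.array(d['orientation'])@np.array([(u-d['cx'])/d['f'],(v-d['cy'])/d['f'],1]); o=np.array(d['xyz'])
    return o+r*(z-o[2])/r[2]
def proj(d,p):
    c=np.array(d['orientation']).T@(np.array(p)-np.array(d['xyz'])); return c[0]/c[2]*d['f']+d['cx'],c[1]/c[2]*d['f']+d['cy']
E
python3 - <<'E'
from h import *
np.set_printoptions(precision=3,suppress=True)
for n in ['scene','side','wrist']:
    d=cam(n); save(d,n+'0.png'); print(n,d['f'],d['cx'],d['cy'],d['xyz'],np.array(d['orientation']).round(3).tolist()); np.save(n+'0.npy',d,allow_pickle=True)
s=arm.state(); print(s['time'],s['eef_pos'],np.array(s['tcp_rot']),s['gripper_width'],arm.pinch_z)
E
```

```text
pics
scene 390.07547492727605 252.1520586451205 195.33906825465044 [ 0.048 -0.698  0.593] [[0.657, -0.465, 0.593], [-0.753, -0.385, 0.533], [-0.02, -0.797, -0.603]]
side 348.2664296295996 249.3441224002554 184.14765347609358 [0.186 0.323 0.59 ] [[-0.853, -0.315, 0.416], [-0.521, 0.547, -0.655], [-0.022, -0.775, -0.631]]
wrist 329.11080705348587 262.9273516881026 194.87063416529523 [0.16  0.532 0.373] [[0.427, 0.857, 0.287], [0.904, -0.404, -0.139], [-0.003, 0.319, -0.948]]
0.15 [0.234 0.497 0.231] [[-0.904  0.427 -0.001]
 [ 0.427  0.904 -0.001]
 [ 0.    -0.001 -1.   ]] 0.08534042343641811 -0.0187
```

View pics/scene0.png

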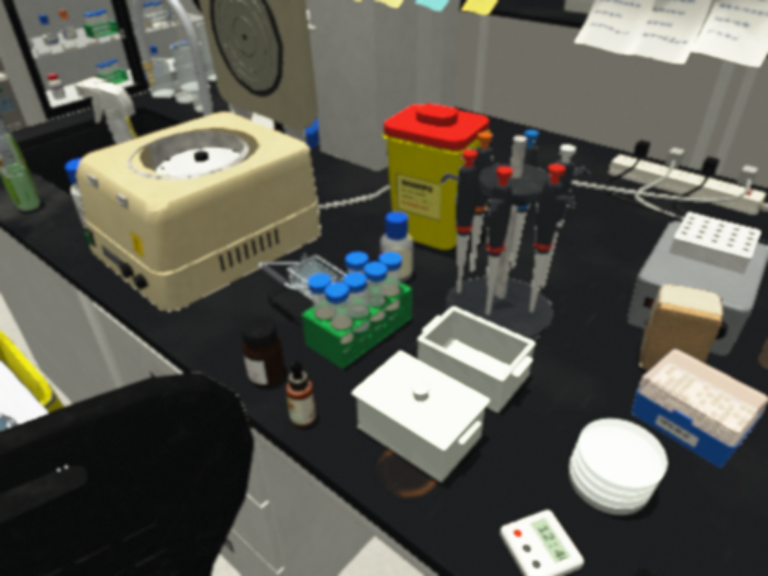

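View pics/side0.png

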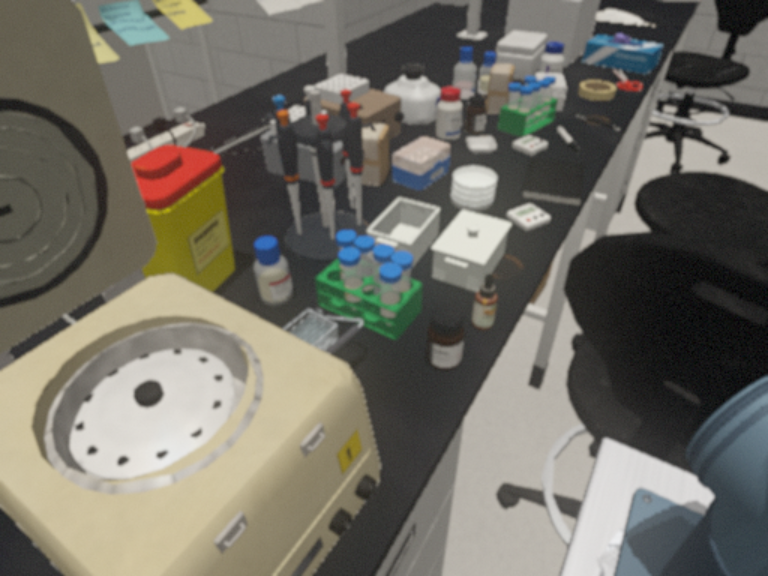

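View pics/wrist0.png

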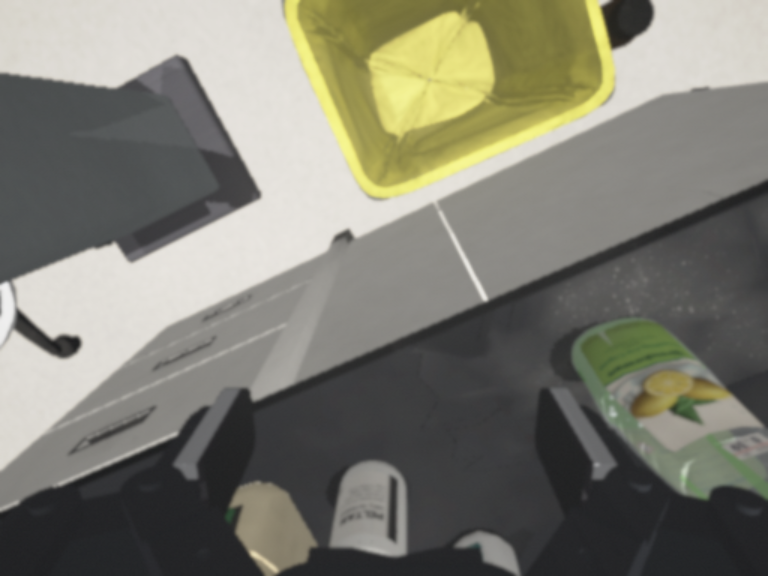

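The scene picture shows the troughs at about (420,400) and (475,355), the rack at (358,310), and the basket at (310,275) behind the rack. The side picture shows the basket at (318,328). Next I'll combine the depth data into a map.

```bash
python3 - <<'E'
from h import *
# top-down map: x 0.2..0.9 (up), y 0.35..-0.45 -> 1px=1mm
for n in ['scene','side']:
    d=np.load(n+'0.npy',allow_pickle=True).item(); P=cloud(d); ok=np.isfinite(P[...,0])
    im=np.zeros((600,800,3),np.uint8); p=P[ok]; c=d['frame'][ok][:,::-1]
    o=np.argsort(p[:,2]); p=p[o]; c=c[o]
    r=((0.85-p[:,0])*1000).astype(int); q=((0.4-p[:,1])*1000).astype(int)
    m=(r>=1)&(r<599)&(q>=1)&(q<799)&(p[:,2]<0.3)
    for a in(-1,0,1):
        for b in (-1,0,1): im[r[m]+a,q[m]+b]=c[m]
    for k in range(0,800,100): cv2.line(im,(k,0),(k,599),(0,255,255),1); cv2.putText(im,f'y{0.4-k/1000:.1f}',(k,12),0,.4,(0,255,255),1)
    for k in range(50,600,100): cv2.line(im,(0,k),(799,k),(0,255,255),1); cv2.putText(im,f'x{0.85-k/1000:.1f}',(0,k),0,.4,(0,255,255),1)
    cv2.imwrite(f'pics/top_{n}.png',im)
E
```

```text
(no output)
```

View pics/top_scene.png

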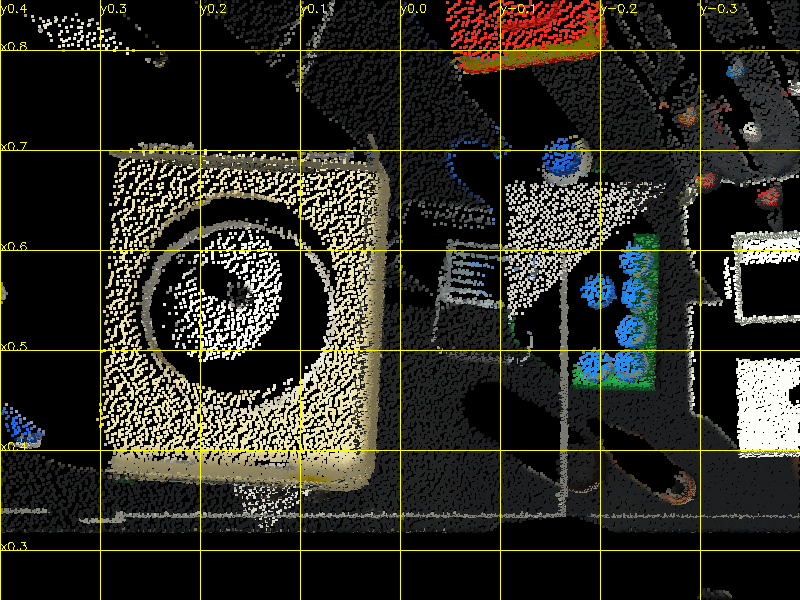

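View pics/top_side.png

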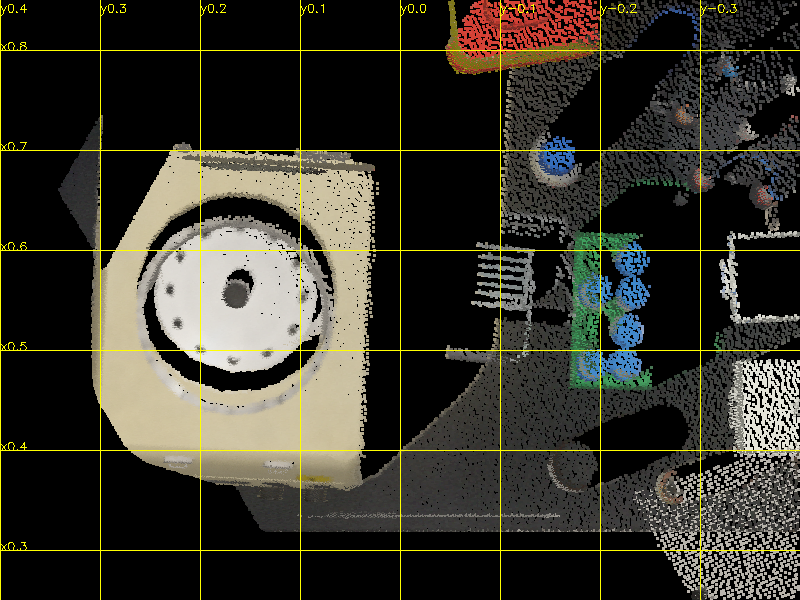

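The basket lies near (0.575, -0.085), with its handle leaning toward the robot (-x). The rack is at about (0.54, -0.21), and the open trough starts near y = -0.33. Now I'll measure the troughs, the rack, the centrifuge height and the handle.

```bash
python3 - <<'E'
from h import *
np.set_printoptions(precision=3,suppress=True)
for n in ['scene','side']:
    d=np.load(n+'0.npy',allow_pickle=True).item(); P=cloud(d); F=d['frame'].astype(int)
    Q=lambda x0,x1,y0,y1,z0,z1:(P[...,0]>x0)&(P[...,0]<x1)&(P[...,1]>y0)&(P[...,1]<y1)&(P[...,2]>z0)&(P[...,2]<z1)
    bench=Q(.4,.5,-.15,-.02,-.02,.01); print(n,'bench z',np.median(P[bench][:,2]))
    m=Q(.35,.72,.02,.31,.05,.4); print('centrifuge max z pct',np.percentile(P[m][:,2],[50,90,99]), 'ymin',P[m][:,1].min())
    for nm,b in dict(trough=(.5,.66,-.55,-.3,.056,.07),cov=(.34,.51,-.55,-.3,.06,.078)).items():
        m=Q(*b)&(F.min(-1)>120); p=P[m]
        if len(p)>10:
            r=cv2.minAreaRect((p[:,:2]*1000).astype(np.float32)); print(nm,len(p),r,np.median(p[:,2]),p.min(0),p.max(0))
    g=(F[...,1]>F[...,0]*1.5)&(F[...,1]>F[...,2]*1.3)&Q(.4,.7,-.3,-.1,0.02,.2); p=P[g]
    r=cv2.minAreaRect((p[:,:2]*1000).astype(np.float32)); print('rack',r,p.min(0),p.max(0))
    m=Q(.45,.64,-.155,-.03,.015,.13); p=P[m]; print('basket',len(p),p.min(0),p.max(0))
    m=Q(.45,.54,-.155,-.03,.015,.13);p=P[m]; print('handle z',np.c_[p][::max(1,len(p)//25)])
E
```

```text
scene bench z 0.0002599564843511759
centrifuge max z pct [0.188 0.343 0.394] ymin 0.020000010028299098
trough 615 ((574.5977172851562, -400.6282043457031), (91.6346664428711, 146.43157958984375), 3.061901807785034) 0.0611107337012754 [ 0.526 -0.474  0.056] [ 0.623 -0.328  0.065]
cov 2960 ((442.795654296875, -406.82135009765625), (97.52913665771484, 138.07693481445312), 1.1452900171279907) 0.06734659837201273 [ 0.393 -0.477  0.06 ] [ 0.492 -0.337  0.078]
rack ((538.6646728515625, -215.86248779296875), (81.33586120605469, 155.47178649902344), 88.28186798095703) [ 0.46  -0.259  0.02 ] [ 0.616 -0.173  0.077]
basket 537 [ 0.485 -0.137  0.015] [ 0.61  -0.033  0.076]
handle z [[ 0.503 -0.038  0.071]
 [ 0.52  -0.034  0.06 ]
 [ 0.533 -0.037  0.055]
 [ 0.498 -0.04   0.069]
 [ 0.502 -0.054  0.072]
 [ 0.497 -0.061  0.075]
 [ 0.495 -0.06   0.073]
 [ 0.492 -0.055  0.069]
 [ 0.495 -0.07   0.075]
 [ 0.491 -0.067  0.072]
 [ 0.497 -0.079  0.074]
 [ 0.492 -0.077  0.074]
 [ 0.49  -0.068  0.068]
 [ 0.492 -0.084  0.073]
 [ 0.49  -0.079  0.07 ]
 [ 0.493 -0.094  0.075]
 [ 0.489 -0.091  0.073]
 [ 0.497 -0.1 
[... 898 characters left out ...]
606 -0.046  0.076]
handle z [[ 0.538 -0.129  0.047]
 [ 0.538 -0.128  0.045]
 [ 0.517 -0.126  0.058]
 [ 0.499 -0.128  0.064]
 [ 0.496 -0.123  0.067]
 [ 0.493 -0.107  0.073]
 [ 0.488 -0.104  0.075]
 [ 0.486 -0.104  0.072]
 [ 0.487 -0.101  0.072]
 [ 0.489 -0.096  0.072]
 [ 0.491 -0.089  0.075]
 [ 0.496 -0.085  0.073]
 [ 0.486 -0.096  0.068]
 [ 0.488 -0.087  0.072]
 [ 0.49  -0.08   0.074]
 [ 0.492 -0.076  0.074]
 [ 0.494 -0.071  0.075]
 [ 0.498 -0.066  0.074]
 [ 0.489 -0.078  0.068]
 [ 0.491 -0.07   0.072]
 [ 0.493 -0.063  0.073]
 [ 0.497 -0.057  0.074]
 [ 0.5   -0.052  0.074]
 [ 0.491 -0.063  0.068]
 [ 0.493 -0.055  0.072]
 [ 0.496 -0.05   0.072]
 [ 0.497 -0.047  0.071]
 [ 0.492 -0.05   0.068]]
```

Request:
{"name": "servo_tool", "arguments": {
  "targets": [
    [0, 0, -50, 0, 0, 0],
    [0, 0, -100, 0, 0, 0],
    [0, 0, -150, 0, 0, 0],
    [0, 0, -205, 0, 0, 0],
    [0, 0, -205, 0, 0, 0],
    [-35, -30, -205, 0, 0, 6],
    [-70, -60, -205, 0, 0, 12],
    [-108, -92, -205, 0, 0, 18],
    [-145, -124, -205, 0, 0, 24],
    [-182, -156, -205, 0, 0, 30],
    [-218, -187, -205, 0, 0, 36]
  ]
}}

```text
time: 1.25
eef_pos: [0.3521, 0.2334, 0.4355]
tcp_rot: [[-0.477, 0.879, -0.001], [0.879, 0.477, -0.0], [0.0, -0.001, -1.0]]
ft_force: [0.3, 0.4, 0.2]
gripper_width: 0.0853
```

Request:
{"name": "servo_tool", "arguments": {
  "targets": [
    [-45, -3, 0, 0, 0, 5],
    [-90, -6, 0, 0, 0, 10],
    [-135, -8, 0, 0, 0, 15],
    [-180, -11, 0, 0, 0, 20],
    [-225, -14, 0, 0, 0, 25],
    [-270, -16, 0, 0, 0, 30],
    [-310, -19, 0, 0, 0, 33.5],
    [-351, -21, 0, 0, 0, 33.5],
    [-351, -21, 0, 0, 0, 33.5],
    [-351, -21, 50, 0, 0, 33.5],
    [-351, -21, 100, 0, 0, 33.5],
    [-351, -21, 100, 0, 0, 33.5]
  ]
}}

```text
time: 2.45
eef_pos: [0.4961, -0.0797, 0.3266]
tcp_rot: [[0.083, 0.996, -0.02], [0.997, -0.083, 0.008], [0.006, -0.02, -1.0]]
ft_force: [-1.0, 0.5, -0.4]
gripper_width: 0.0855
```

```bash
python3 - <<'E'
from h import *
np.set_printoptions(precision=4,suppress=True)
s=arm.state(); print(s['time'],s['eef_pos'],s['joint_positions'],s['ft_force'])
for n in ['wrist','scene','side']:
    d=cam(n); save(d,n+'1.png'); np.save(n+'1.npy',d,allow_pickle=True)
E
```

```text
2.45 [ 0.4961 -0.0797  0.3266] [-0.3817  0.1376  1.457   0.0002  1.5683 -0.2989] [-1.0004  0.5124 -0.3936]
```

View pics/wrist1.png

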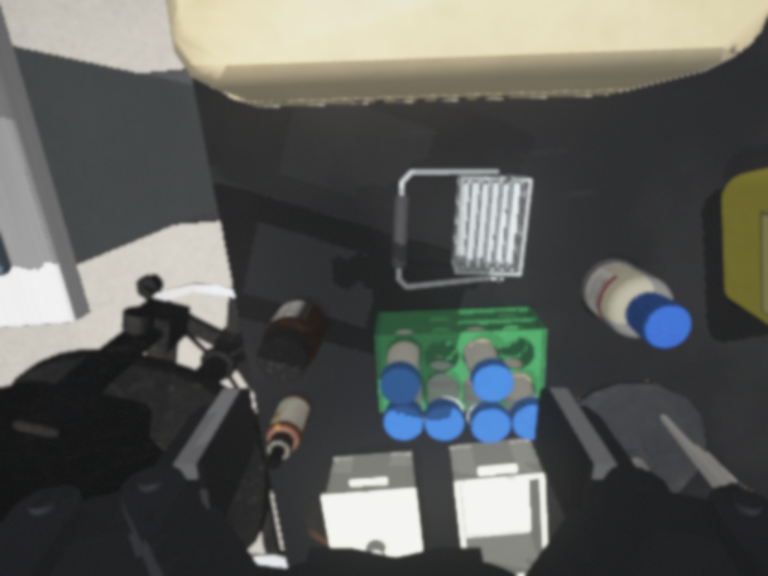

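View pics/scene1.png

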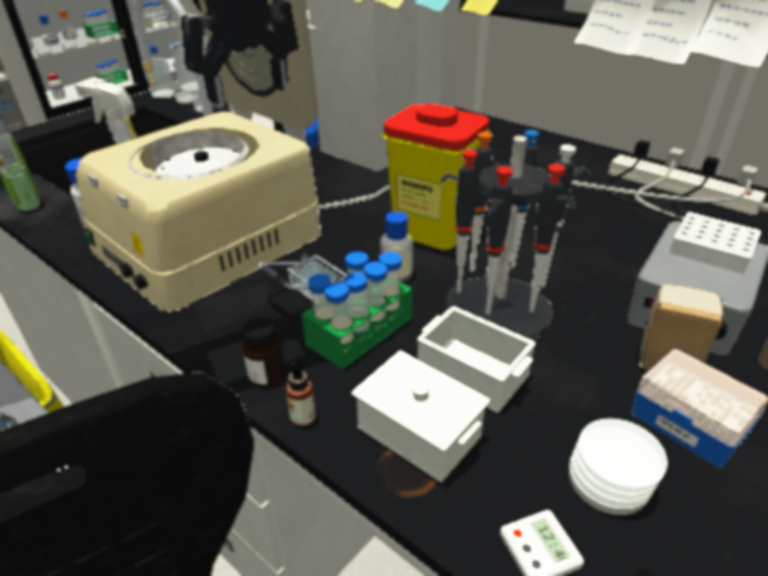

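The wrist picture shows the handle's dark sleeve at (400,230), its legs running right to the basket body at (458–530, 175–275), and the rack below at (460,370). I'll measure from this picture.

```bash
python3 - <<'E'
from h import *
np.set_printoptions(precision=4,suppress=True)
for n in ['wrist','scene','side']:
    d=np.load(n+'1.npy',allow_pickle=True).item(); P=cloud(d); F=d['frame'].astype(int)
    Q=lambda x0,x1,y0,y1,z0,z1:(P[...,0]>x0)&(P[...,0]<x1)&(P[...,1]>y0)&(P[...,1]<y1)&(P[...,2]>z0)&(P[...,2]<z1)
    print(n,'bench z',np.median(P[Q(.4,.48,-.15,-.02,-.02,.02)][:,2]))
    m=Q(.47,.51,-.125,-.045,.05,.09)&(F.max(-1)<110); p=P[m]   # sleeve
    if len(p)>10:
        A=np.c_[p[:,1],np.ones(len(p))]; k=np.linalg.lstsq(A,p[:,0],rcond=None)[0]
        print(' sleeve n',len(p),'min',p.min(0),'max',p.max(0),'med',np.median(p,0),'yaw(deg) of y axis',np.degrees(np.arctan(k[0])))
    m=Q(.53,.63,-.15,-.02,.028,.06)
    p=P[m]
    if len(p): print(' body',len(p),p.min(0),p.max(0),cv2.minAreaRect((p[:,:2]*1000).astype(np.float32)))
    if n=='wrist':
        ys=np.arange(-.145,-.02,.01)
        for y in ys:
            q=P[Q(.53,.64,y,y+.01,.028,.06)]
            if len(q): print('   y',round(y,3),'x',q[:,0].min().round(4),q[:,0].max().round(4),'z',np.percentile(q[:,2],[10,50,95]))
E
python3 - <<'E'
import cv2
im=cv2.imread('pics/wrist1.png')[130:330,350:570]; cv2.imwrite('pics/w1c.png',cv2.resize(im,None,fx=3,fy=3,interpolation=2)[:600])
E
```

```text
wrist bench z -0.00035696247193373054
 sleeve n 495 min [ 0.4862 -0.1247  0.0658] max [ 0.503  -0.0479  0.0762] med [ 0.4946 -0.0785  0.0734] yaw(deg) of y axis 5.729549412236019
 body 1223 [ 0.53   -0.1364  0.028 ] [ 0.609  -0.0328  0.0562] ((565.9664306640625, -86.1036148071289), (99.71045684814453, 81.06827545166016), 84.8886489868164)
   y -0.145 x 0.5642 0.5686 z [0.0322 0.0337 0.0346]
   y -0.135 x 0.5303 0.6011 z [0.0302 0.0355 0.0474]
   y -0.125 x 0.5412 0.6023 z [0.0296 0.0315 0.0366]
   y -0.115 x 0.5415 0.6026 z [0.0293 0.0312 0.0361]
   y -0.105 x 0.5435 0.6038 z [0.0295 0.0313 0.0363]
   y -0.095 x 0.544 0.6051 z [0.0293 0.0312 0.0363]
   y -0.085 x 0.5457 0.6065 z [0.0293 0.0311 0.0356]
   y -0.075 x 0.5462 0.6081 z [0.0294 0.031  0.0361]
   y -0.065 x 0.548 0.609 z [0.0292 0.0309 0.0366]
   y -0.055 x 0.5484 0.6089 z [0.0296 0.0341 0.0364]
   y -0.045 x 0.5312 0.5914 z [0.0317 0.0361 0.0503]
   y -0.035 x 0.53 0.5465 z [0.0495 0.0529 0.056 ]
scene bench z 0.0002154161231753271
 sleeve n 108 min [ 0.4853 -0.1216  0.0644] max [ 0.5014 -0.0487  0.077 ] med [ 0.4912 -0.0841  0.073 ] yaw(deg) of y axis 5.401595921796704
 body 253 [ 0.5335 -0.1371  0.0281] [ 0.6091 -0.0355  0.054 ] ((567.10546875, -87.12309265136719), (97.27977752685547, 77.11954498291016), 84.24858093261719)
side bench z -0.0005066027051777722
 sleeve n 147 min [ 0.4852 -0.1243  0.0592] max [ 0.5099 -0.0479  0.0765] med [ 0.4918 -0.0782  0.0728] yaw(deg) of y axis 3.6226500402289488
 body 262 [ 0.5302 -0.1341  0.028 ] [ 0.6066 -0.0726  0.0509] ((568.5711669921875, -103.74691009521484), (61.59098815917969, 70.88081359863281), 83.8922119140625)
```

View pics/w1c.png

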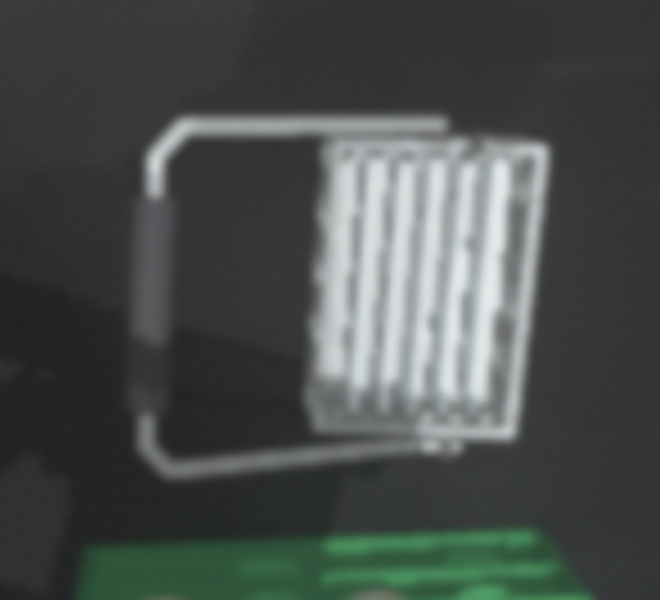

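Request:
{"name": "servo_tool", "arguments": {
  "targets": [
    [0, 0, 45, 0, 0, 0.9],
    [0, 0, 90, 0, 0, 0.9],
    [0, 0, 135, 0, 0, 0.9],
    [0, 0, 180, 0, 0, 0.9],
    [0, 0, 180, 0, 0, 0.9],
    [0, 0, 180, 0, 0, 0.9],
    [0, 0, 180, 0, 0, 0.9],
    [0, 0, 180, 0, 0, 0.9]
  ],
  "jaw": 0.55
}}

```text
time: 3.4
eef_pos: [0.5048, -0.0834, 0.1597]
tcp_rot: [[0.098, 0.995, 0.006], [0.995, -0.098, -0.002], [-0.002, 0.006, -1.0]]
ft_force: [0.5, -0.5, 0.9]
gripper_width: 0.047
```

```bash
cat > sl.py <<'E'
from h import *
import sys
np.set_printoptions(precision=4,suppress=True)
def sleeve(d,box=(.46,.53,-.125,-.04,.04,.1),mx=110):
    P=cloud(d);F=d['frame'].astype(int)
    m=(P[...,0]>box[0])&(P[...,0]<box[1])&(P[...,1]>box[2])&(P[...,1]<box[3])&(P[...,2]>box[4])&(P[...,2]<box[5])&(F.max(-1)<mx)
    n,l,st,c=cv2.connectedComponentsWithStats(m.astype(np.uint8)); k=1+np.argmax(st[1:,4]); return P[l==k]
E
python3 - <<'E'
from sl import *
d=cam('wrist'); save(d,'wrist2.png')
s=arm.state(); print(s['time'],s['eef_pos'],s['tcp_rot'],s['joint_velocities'])
p=sleeve(d); print(len(p),p.min(0),p.max(0),np.median(p,0)); 
k=np.polyfit(p[:,1],p[:,0],1); print(np.degrees(np.arctan(k[0])),np.polyval(k,-.0785))
top=p[p[:,2]>p[:,2].max()-.002]; print(np.polyval(np.polyfit(top[:,1],top[:,0],1),-.0785),np.percentile(p[:,2],98))
E
```

```text
3.45 [ 0.5043 -0.0832  0.1591] [[ 0.0984  0.9951  0.0049]
 [ 0.9951 -0.0984 -0.002 ]
 [-0.0015  0.0051 -1.    ]] [-0.0008  0.0086  0.023  -0.0009 -0.0067 -0.0013]
933 [ 0.4862 -0.1103  0.0663] [ 0.5037 -0.0476  0.0762] [ 0.4942 -0.0833  0.0732]
5.898008983887716 0.49494351374013934
0.49480002432388964 0.07540764689416876
```

View pics/wrist2.png

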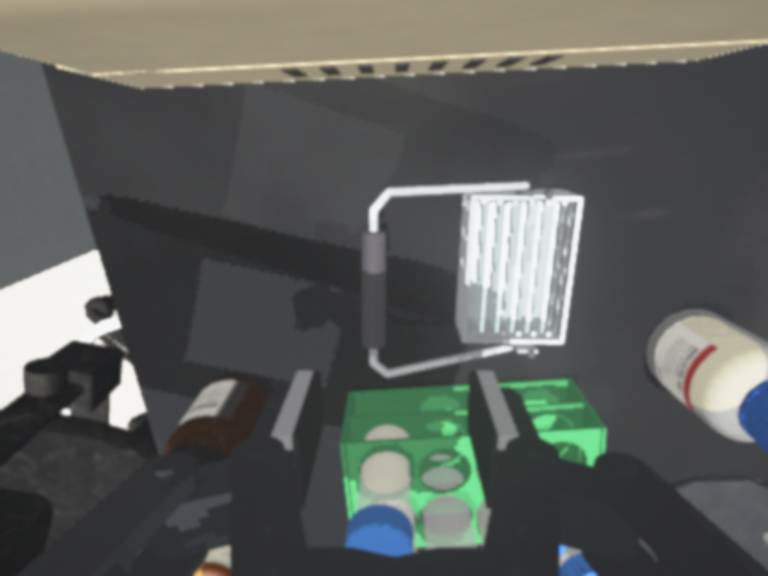

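Request:
{"name": "servo_tool", "arguments": {
  "targets": [
    [3, -8, 20, 0, 0, 0],
    [3, -8, 40, 0, 0, 0],
    [3, -8, 60, 0, 0, 0],
    [3, -8, 60, 0, 0, 0],
    [3, -8, 60, 0, 0, 0],
    [3, -8, 60, 0, 0, 0],
    [3, -8, 60, 0, 0, 0],
    [3, -8, 60, 0, 0, 0]
  ]
}}

```text
time: 4.25
eef_pos: [0.4953, -0.079, 0.0972]
tcp_rot: [[0.099, 0.995, 0.002], [0.995, -0.099, -0.001], [-0.0, 0.002, -1.0]]
ft_force: [0.2, 0.2, -1.0]
gripper_width: 0.0471
```

Request:
{"name": "servo_tool", "arguments": {
  "targets": [
    [0, 0, 15, 0, 0, 0],
    [0, 0, 30, 0, 0, 0],
    [0, 0, 46, 0, 0, 0],
    [0, 0, 46, 0, 0, 0],
    [0, 0, 46, 0, 0, 0],
    [0, 0, 46, 0, 0, 0],
    [0, 0, 46, 0, 0, 0]
  ]
}}

```text
time: 4.95
eef_pos: [0.4954, -0.079, 0.0512]
tcp_rot: [[0.098, 0.995, 0.002], [0.995, -0.098, -0.001], [-0.001, 0.002, -1.0]]
ft_force: [-0.2, 0.1, 1.0]
gripper_width: 0.047
```

```bash
python3 - <<'E'
from sl import *
d=cam('wrist'); save(d,'wrist3.png')
d=cam('side'); save(d,'side3.png')
E
```

```text
(no output)
```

View pics/wrist3.png

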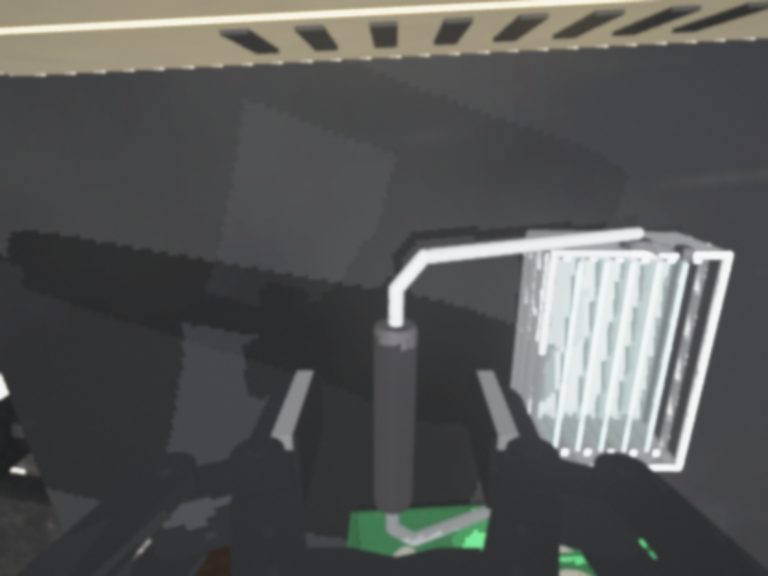

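The sleeve (395,420) sits centred between the fingers (295 and 497), which have not touched the basket. I'll close gently.

Request:
{"name": "servo_tool", "arguments": {
  "targets": [
    [0, 0, 0, 0, 0, 0],
    [0, 0, 0, 0, 0, 0],
    [0, 0, 0, 0, 0, 0],
    [0, 0, 0, 0, 0, 0],
    [0, 0, 0, 0, 0, 0],
    [0, 0, 0, 0, 0, 0],
    [0, 0, 0, 0, 0, 0],
    [0, 0, 0, 0, 0, 0],
    [0, 0, 0, 0, 0, 0],
    [0, 0, 0, 0, 0, 0]
  ],
  "jaw": 0,
  "force": 30
}}

```text
time: 6.05
eef_pos: [0.4948, -0.0788, 0.0503]
tcp_rot: [[0.099, 0.995, 0.0], [0.995, -0.099, -0.0], [-0.0, 0.0, -1.0]]
ft_force: [0.0, -0.0, -0.7]
gripper_width: 0.011
```

```bash
python3 - <<'E'
from sl import *
d=cam('wrist'); save(d,'wrist4.png'); P=cloud(d)
print(arm.state()['ft_force'],arm.state()['moment'])
Q=lambda x0,x1,y0,y1,z0,z1:(P[...,0]>x0)&(P[...,0]<x1)&(P[...,1]>y0)&(P[...,1]<y1)&(P[...,2]>z0)&(P[...,2]<z1)
for y in np.arange(-.135,-.03,.01):
    q=P[Q(.53,.64,y,y+.01,.033,.038)]
    if len(q): print('   y',round(y,3),'x',q[:,0].min().round(4),q[:,0].max().round(4))
E
```

```text
[-0.0981 -1.2292  0.1256] [-0.1174 -0.0418 -0.0687]
   y -0.135 x 0.5591 0.6006
   y -0.125 x 0.5985 0.6029
   y -0.115 x 0.5417 0.6036
   y -0.105 x 0.5429 0.6047
   y -0.095 x 0.5439 0.6052
   y -0.085 x 0.5449 0.6069
   y -0.075 x 0.5461 0.6083
   y -0.065 x 0.5471 0.609
   y -0.055 x 0.5483 0.6102
   y -0.045 x 0.5495 0.5903
```

View pics/wrist4.png

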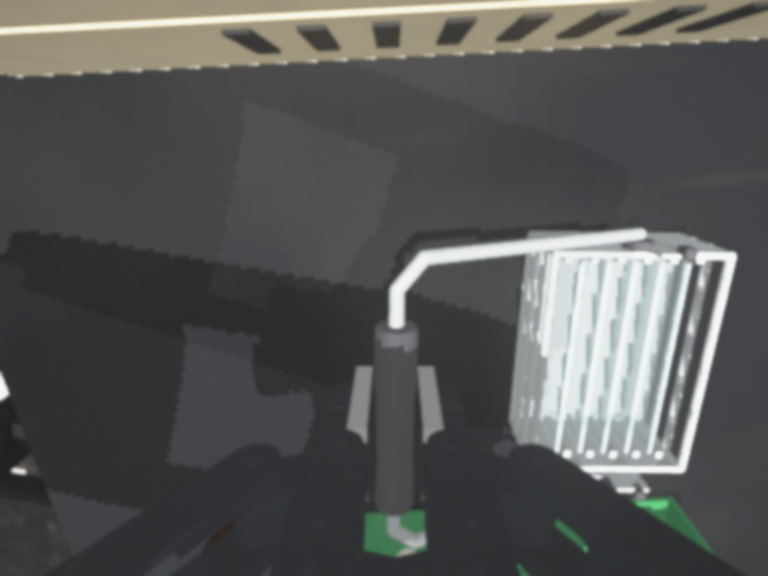

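Request:
{"name": "servo_tool", "arguments": {
  "targets": [
    [0, 3.2, -5.9, 0, 0, 0],
    [0, 7.4, -12.5, 0, 0, 0],
    [0, 12.2, -18.8, 0, 0, 0],
    [0, 17.5, -24.6, 0, 0, 0],
    [0, 23.3, -29.9, 0, 0, 0],
    [0, 29.6, -34.7, 0, 0, 0],
    [0, 36.2, -38.9, 0, 0, 0],
    [0, 43.2, -42.5, 0, 0, 0],
    [0, 50.5, -45.6, 0, 0, 0],
    [0, 58, -47.9, 0, 0, 0],
    [0, 58, -47.9, 0, 0, 0],
    [0, 58, -47.9, 0, 0, 0]
  ]
}}

```text
time: 7.3
eef_pos: [0.5536, -0.0849, 0.0989]
tcp_rot: [[0.098, 0.995, 0.002], [0.995, -0.098, -0.001], [-0.001, 0.002, -1.0]]
ft_force: [-1.0, -2.4, 7.0]
gripper_width: 0.0112
```

```bash
python3 - <<'E'
from sl import *
for n in ['wrist','scene','side']:
    d=cam(n); save(d,n+'5.png'); P=cloud(d)
    Q=lambda x0,x1,y0,y1,z0,z1:(P[...,0]>x0)&(P[...,0]<x1)&(P[...,1]>y0)&(P[...,1]<y1)&(P[...,2]>z0)&(P[...,2]<z1)
    if n=='wrist':
        for y in np.arange(-.135,-.03,.01):
            q=P[Q(.53,.64,y,y+.01,.030,.038)]
            if len(q): print('   y',round(y,3),'x',q[:,0].min().round(4),q[:,0].max().round(4))
s=arm.state();print(s['eef_pos'],s['ft_force'],s['moment'])
E
```

```text
y -0.135 x 0.5803 0.6011
   y -0.125 x 0.5704 0.6019
   y -0.115 x 0.5625 0.6031
   y -0.105 x 0.5631 0.6039
   y -0.095 x 0.5447 0.6057
   y -0.085 x 0.545 0.6064
   y -0.075 x 0.5461 0.6073
   y -0.065 x 0.5472 0.6091
   y -0.055 x 0.5484 0.6096
   y -0.045 x 0.5495 0.5875
[ 0.5533 -0.0849  0.0988] [-1.8114 -1.8925  6.6034] [-0.2493  0.1922 -0.0672]
```

View pics/wrist5.png

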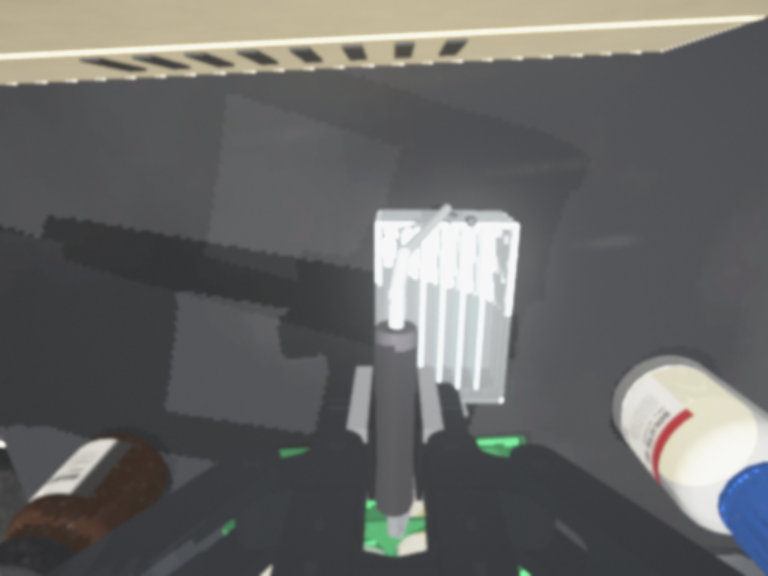

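View pics/scene5.png

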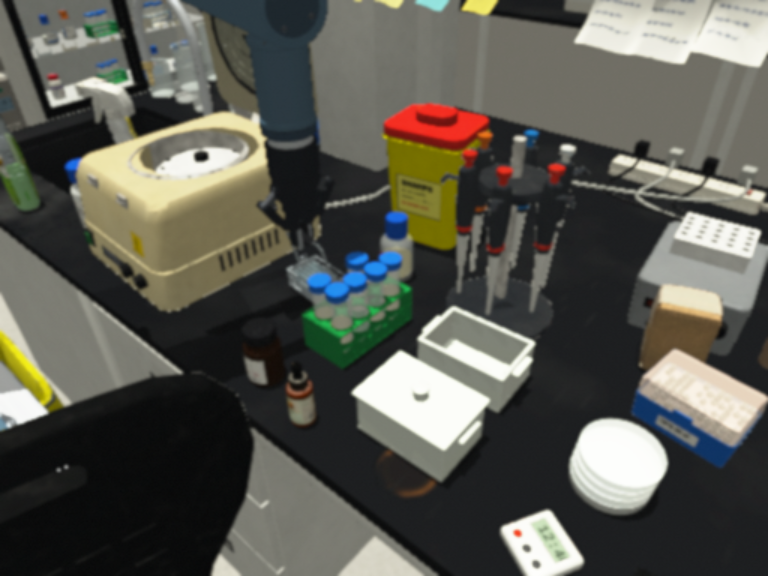

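View pics/side5.png

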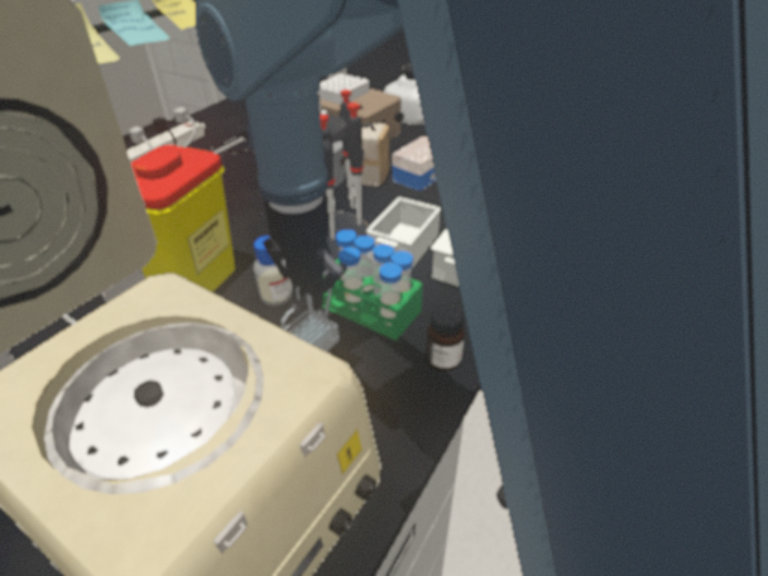

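The basket hasn't moved: its edges are unchanged. There is a light downward press of about 6 N, so I'll finish the arc slightly higher.

Request:
{"name": "servo_tool", "arguments": {
  "targets": [
    [0, 3.8, -1.3, 0, 0, 0],
    [0, 7.6, -2.1, 0, 0, 0],
    [0, 11.5, -2.8, 0, 0, 0],
    [0, 15.4, -3.3, 0, 0, 0],
    [0, 20.2, -3.7, 0, 0, 0],
    [0, 20.2, -3.7, 0, 0, 0],
    [0, 20.2, -3.7, 0, 0, 0],
    [0, 20.2, -3.7, 0, 0, 0]
  ]
}}

```text
time: 8.25
eef_pos: [0.5726, -0.0864, 0.1018]
tcp_rot: [[0.099, 0.995, 0.0], [0.995, -0.099, 0.0], [0.0, -0.0, -1.0]]
ft_force: [0.2, -2.3, 1.3]
gripper_width: 0.0105
```

```bash
cat > st.py <<'E'
from sl import *
def rep(fn):
    d=cam('wrist'); save(d,fn); P=cloud(d)
    Q=lambda x0,x1,y0,y1,z0,z1:(P[...,0]>x0)&(P[...,0]<x1)&(P[...,1]>y0)&(P[...,1]<y1)&(P[...,2]>z0)&(P[...,2]<z1)
    for y in np.arange(-.085,-.04,.01):
        q=P[Q(.53,.64,y,y+.01,.030,.04)]
        if len(q): print('   y',round(y,3),'x',q[:,0].min().round(4),q[:,0].max().round(4))
    s=arm.state();print(s['time'],s['eef_pos'],s['ft_force'],s['moment'],s['gripper_width'])
    return d
E
python3 -c "
from st import *
rep('wrist6.png')"
```

```text
y -0.085 x 0.5448 0.6065
   y -0.075 x 0.5461 0.6076
   y -0.065 x 0.5468 0.6091
   y -0.055 x 0.5481 0.6092
   y -0.045 x 0.549 0.5934
8.3 [ 0.5725 -0.0864  0.1018] [-0.5477 -1.1382  1.9153] [-0.3129 -0.0231 -0.0198] 0.010671716610532199
```

View pics/wrist6.png

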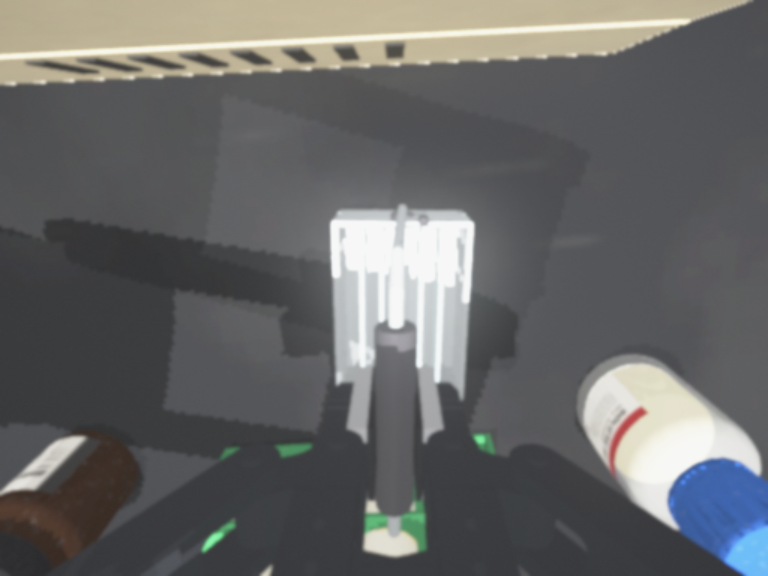

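Request:
{"name": "servo_tool", "arguments": {
  "targets": [
    [0, 1.5, 0, 0, 0, 0],
    [0, 3, 0.2, 0, 0, 0],
    [0, 3, 0.2, 0, 0, 0],
    [0, 3, 0.2, 0, 0, 0],
    [0, 3, 0.2, 0, 0, 0],
    [0, 3, 0.2, 0, 0, 0]
  ]
}}

```text
time: 8.9
eef_pos: [0.5755, -0.0868, 0.1018]
tcp_rot: [[0.099, 0.995, 0.0], [0.995, -0.099, -0.0], [-0.0, 0.0, -1.0]]
ft_force: [-1.5, -1.5, 2.8]
gripper_width: 0.0107
```

```bash
python3 -c "
from st import *
d=rep('wrist7.png')
im=cv2.cvtColor(d['frame'],cv2.COLOR_RGB2BGR)[125:260,200:340]; cv2.imwrite('pics/w7c.png',cv2.resize(im,None,fx=4,fy=4,interpolation=2))
"
```

```text
y -0.085 x 0.545 0.6069
   y -0.075 x 0.5459 0.6074
   y -0.065 x 0.5472 0.6086
   y -0.055 x 0.548 0.6097
   y -0.045 x 0.5494 0.5927
8.95 [ 0.5755 -0.0868  0.1018] [-1.4205 -1.3864  2.2804] [-0.3626  0.1352 -0.0621] 0.010761269978503848
```

View pics/w7c.png

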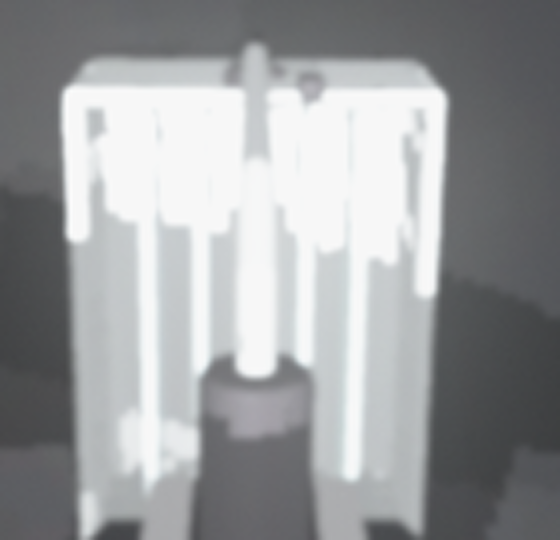

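Request:
{"name": "servo_tool", "arguments": {
  "targets": [
    [0, 1, 0.4, 0, 0, 0],
    [0, 2, 0.6, 0, 0, 0],
    [0, 2, 0.6, 0, 0, 0],
    [0, 2, 0.6, 0, 0, 0],
    [0, 2, 0.6, 0, 0, 0],
    [0, 2, 0.6, 0, 0, 0]
  ]
}}

```text
time: 9.55
eef_pos: [0.5778, -0.0873, 0.1019]
tcp_rot: [[0.099, 0.995, 0.001], [0.995, -0.099, -0.001], [-0.001, 0.001, -1.0]]
ft_force: [-1.9, -2.7, 6.8]
gripper_width: 0.0108
```

```bash
python3 -c "
from st import *
d=rep('wrist8.png')
for n in ['scene','side']: 
  d=cam(n); im=cv2.cvtColor(d['frame'],cv2.COLOR_RGB2BGR)
  u,v=map(int,proj(d,[.575,-.087,.06])); im=im[max(0,v-60):v+60,max(0,u-80):u+80]; cv2.imwrite('pics/'+n+'8c.png',cv2.resize(im,None,fx=5,fy=5,interpolation=2))
"
```

```text
y -0.085 x 0.5453 0.6074
   y -0.075 x 0.5471 0.6085
   y -0.065 x 0.5476 0.6091
   y -0.055 x 0.5489 0.6102
   y -0.045 x 0.5502 0.593
9.6 [ 0.5779 -0.0873  0.1019] [-3.3736 -2.8315  6.7966] [-0.3781  0.3353 -0.0251] 0.010543958017690046
```

View pics/scene8c.png

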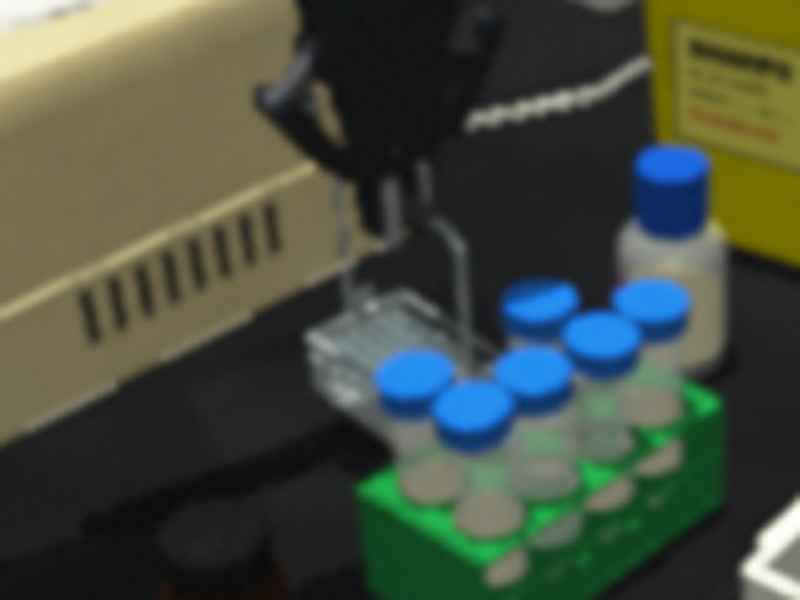

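View pics/side8c.png

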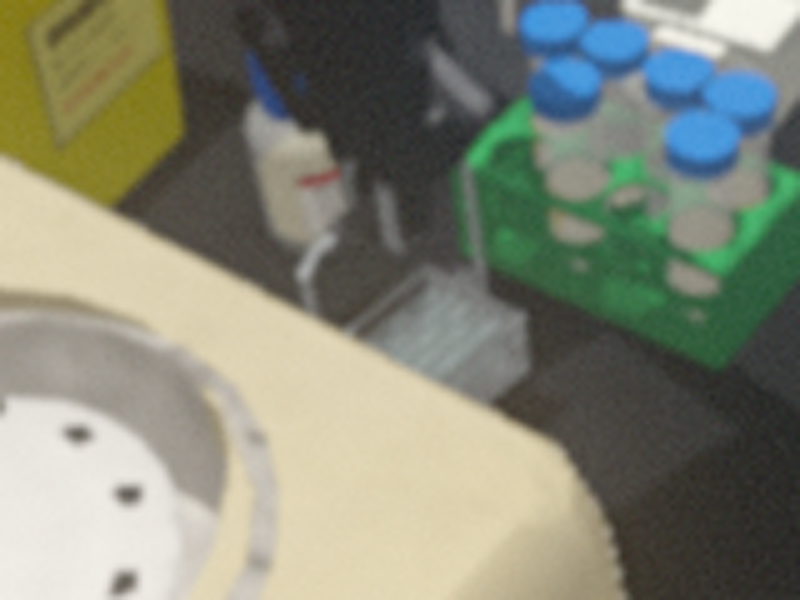

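View pics/wrist8.png

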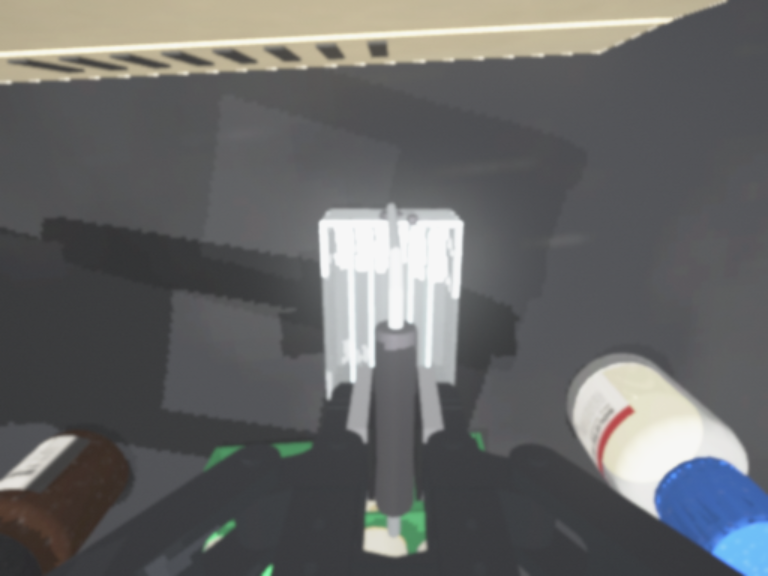

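The lateral force has risen to -3.4 N and the basket has nudged about 0.5–1 mm, so the handle is against its stops. I'll firm the grip and lift straight up.

Request:
{"name": "servo_tool", "arguments": {
  "targets": [
    [0, -0.5, -0.5, 0, 0, 0],
    [0, -0.5, -0.5, 0, 0, 0],
    [0, -0.5, -0.5, 0, 0, 0],
    [0, -0.5, -0.5, 0, 0, 0]
  ],
  "force": 60
}}

```text
time: 10.1
eef_pos: [0.5771, -0.0871, 0.1019]
tcp_rot: [[0.098, 0.995, 0.0], [0.995, -0.098, -0.0], [-0.0, 0.0, -1.0]]
ft_force: [-1.3, -3.0, 5.8]
gripper_width: 0.0099
```

Request:
{"name": "servo_tool", "arguments": {
  "targets": [
    [0, 0, -4, 0, 0, 0],
    [0, 0, -10, 0, 0, 0],
    [0, 0, -20, 0, 0, 0],
    [0, 0, -35, 0, 0, 0],
    [0, 0, -50, 0, 0, 0],
    [0, 0, -65, 0, 0, 0],
    [0, 0, -80, 0, 0, 0],
    [0, 0, -80, 0, 0, 0],
    [0, 0, -80, 0, 0, 0],
    [0, 0, -80, 0, 0, 0]
  ]
}}

```text
time: 11.1
eef_pos: [0.5764, -0.0866, 0.1806]
tcp_rot: [[0.098, 0.995, -0.002], [0.995, -0.098, 0.001], [0.001, -0.002, -1.0]]
ft_force: [-0.7, 0.8, -4.1]
gripper_width: 0.0098
```

```bash
python3 -c "
from st import *
d=rep('wrist9.png'); np.save('wrist9.npy',d)
print(arm.state()['tcp_rot'])
for n in ['scene','side']: 
  d=cam(n); im=cv2.cvtColor(d['frame'],cv2.COLOR_RGB2BGR)
  u,v=map(int,proj(d,[.575,-.087,.14])); im=im[max(0,v-60):v+60,max(0,u-80):u+80]; cv2.imwrite('pics/'+n+'9c.png',cv2.resize(im,None,fx=5,fy=5,interpolation=2))
"
```

```text
11.15 [ 0.5763 -0.0866  0.1805] [-0.8053 -0.6542 -4.1358] [-0.0308 -0.0254 -0.0098] 0.010102494007259879
[[ 0.0985  0.9951 -0.002 ]
 [ 0.9951 -0.0985  0.0008]
 [ 0.0006 -0.0021 -1.    ]]
```

View pics/scene9c.png

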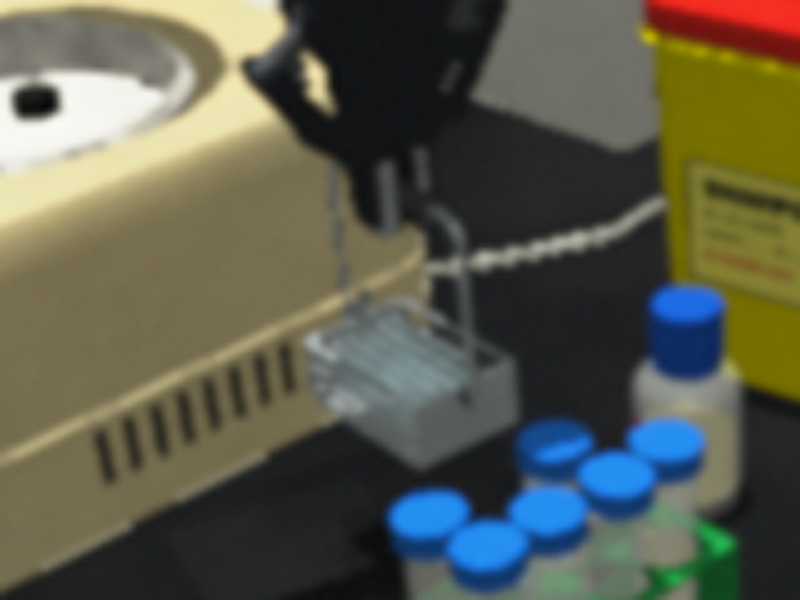

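View pics/wrist9.png

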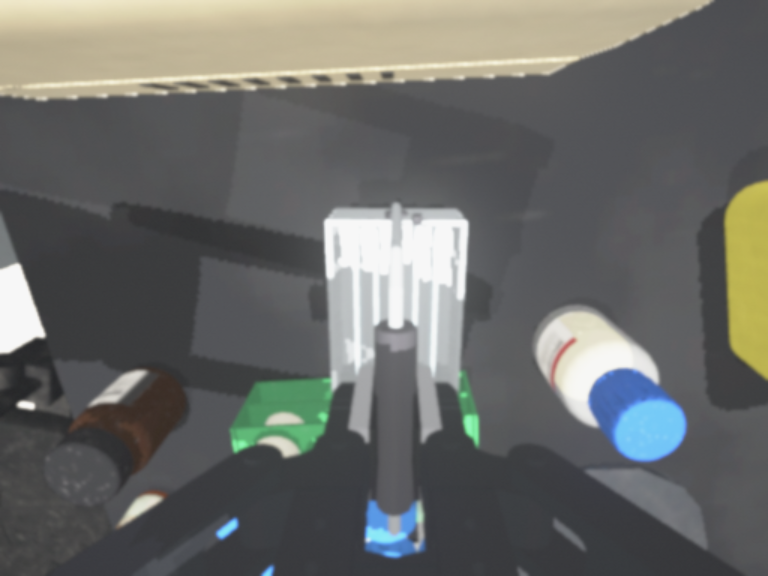

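View pics/side9c.png

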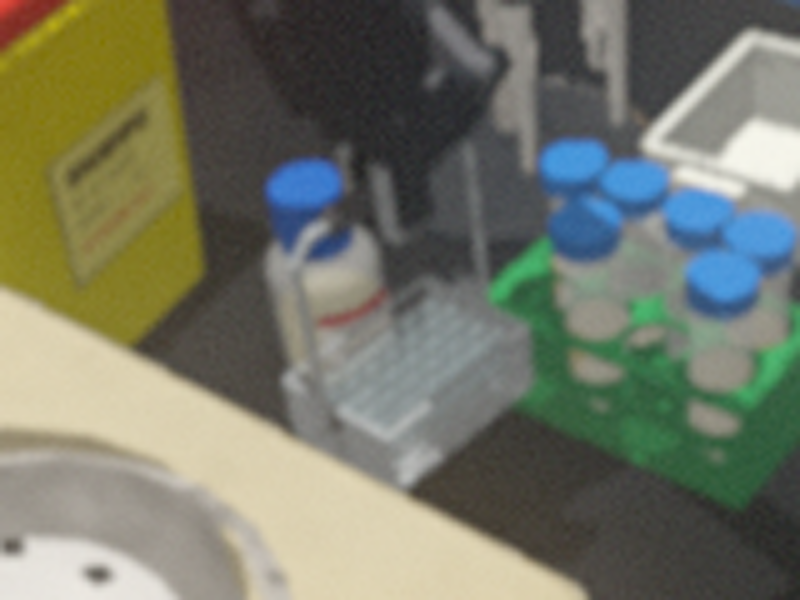

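The basket hangs level and the handle is upright. While the arm raises it further, I'll measure the trough precisely.

Request:
{"name": "servo_tool", "arguments": {
  "targets": [
    [0, 0, -25, 0, 0, 0],
    [0, 0, -50, 0, 0, 0],
    [0, 0, -75, 0, 0, 0],
    [0, 0, -100, 0, 0, 0],
    [0, 0, -100, 0, 0, 0],
    [0, 0, -100, 0, 0, 0],
    [0, 0, -100, 0, 0, 0]
  ]
}}

```text
time: 11.95
eef_pos: [0.5761, -0.0866, 0.2794]
tcp_rot: [[0.099, 0.995, -0.003], [0.995, -0.099, 0.001], [0.001, -0.003, -1.0]]
ft_force: [0.2, 1.2, -4.4]
gripper_width: 0.0099
```

```bash
python3 - <<'E'
from sl import *
for n in ['scene','side','wrist']:
    d=np.load(n+'1.npy',allow_pickle=True).item(); P=cloud(d); F=d['frame'].astype(int)
    Q=lambda x0,x1,y0,y1,z0,z1:(P[...,0]>x0)&(P[...,0]<x1)&(P[...,1]>y0)&(P[...,1]<y1)&(P[...,2]>z0)&(P[...,2]<z1)
    m=Q(.51,.64,-.49,-.3,.058,.068); p=P[m]; print(n,len(p))
    for y in np.arange(-.48,-.31,.01):
        q=p[(p[:,1]>=y)&(p[:,1]<y+.01)]
        if len(q): print('  y',round(y+.005,3),len(q),'x',q[:,0].min().round(4),q[:,0].max().round(4))
    for x in np.arange(.53,.62,.01):
        q=p[(p[:,0]>=x)&(p[:,0]<x+.01)]
        if len(q): print('  x',round(x+.005,3),len(q),'y',q[:,1].min().round(4),q[:,1].max().round(4))
d=np.load('scene1.npy',allow_pickle=True).item()
u,v=map(int,proj(d,[.575,-.4,.06]));im=cv2.cvtColor(d['frame'],cv2.COLOR_RGB2BGR)
print(u-65,v-50); cv2.imwrite('pics/tr.png',cv2.resize(im[v-50:v+50,u-65:u+65],None,fx=6,fy=6,interpolation=2))
E
```

```text
scene 520
  y -0.465 101 x 0.5323 0.6218
  y -0.455 38 x 0.5326 0.623
  y -0.445 28 x 0.5313 0.6205
  y -0.435 29 x 0.5306 0.6218
  y -0.425 29 x 0.5312 0.62
  y -0.415 28 x 0.5307 0.6198
  y -0.405 26 x 0.5308 0.6187
  y -0.395 27 x 0.5291 0.6201
  y -0.385 24 x 0.5281 0.6167
  y -0.375 24 x 0.5293 0.6176
  y -0.365 25 x 0.5288 0.6184
  y -0.355 25 x 0.5277 0.6163
  y -0.345 35 x 0.5275 0.6161
  y -0.335 80 x 0.526 0.6157
  y -0.325 1 x 0.5746 0.5746
  x 0.535 161 y -0.4668 -0.3359
  x 0.545 25 y -0.4666 -0.3368
  x 0.555 18 y -0.467 -0.3362
  x 0.565 26 y -0.4664 -0.336
  x 0.575 22 y -0.4652 -0.3288
  x 0.585 19 y -0.4648 -0.3324
  x 0.595 23 y -0.4646 -0.3352
  x 0.605 23 y -0.4644 -0.3336
  x 0.615 158 y -0.4631 -0.3327
side 217
  y -0.465 14 x 0.5332 0.5917
  y -0.455 38 x 0.5346 0.6194
  y -0.445 6 x 0.5337 0.6183
  y -0.435 9 x 0.5322 0.6189
  y -0.425 9 x 0.5318 0.6181
  y -0.415 7 x 0.5306 0.618
  y -0.405 9 x 0.5315 0.6183
  y -0.395 9 x 0.5302 0.6176
  y -0.385 8 x 0.5296 0.6161
  y -0.375 10 x 0.5294 0.616
  y -0.365 9 x 0.5285 0.6176
  y -0.355 11 x 0.5288 0.6161
  y -0
[... 338 characters left out ...]
 y -0.4599 -0.3306
wrist 600
  y -0.465 1 x 0.5975 0.5975
  y -0.455 16 x 0.5864 0.5973
  y -0.425 3 x 0.6158 0.6172
  y -0.415 30 x 0.5307 0.6206
  y -0.405 37 x 0.5308 0.6188
  y -0.395 41 x 0.5299 0.6187
  y -0.385 38 x 0.53 0.6185
  y -0.375 43 x 0.5292 0.6184
  y -0.365 48 x 0.5292 0.6188
  y -0.355 41 x 0.5283 0.6165
  y -0.345 45 x 0.5276 0.6165
  y -0.335 255 x 0.5276 0.6167
  y -0.325 2 x 0.6032 0.6138
  x 0.535 158 y -0.4169 -0.3336
  x 0.545 27 y -0.339 -0.3327
  x 0.555 25 y -0.337 -0.3327
  x 0.565 28 y -0.3379 -0.3316
  x 0.575 28 y -0.3376 -0.3318
  x 0.585 31 y -0.4584 -0.3311
  x 0.595 38 y -0.4601 -0.3312
  x 0.605 29 y -0.3365 -0.3299
  x 0.615 198 y -0.425 -0.3298
252 177
```

View pics/tr.png

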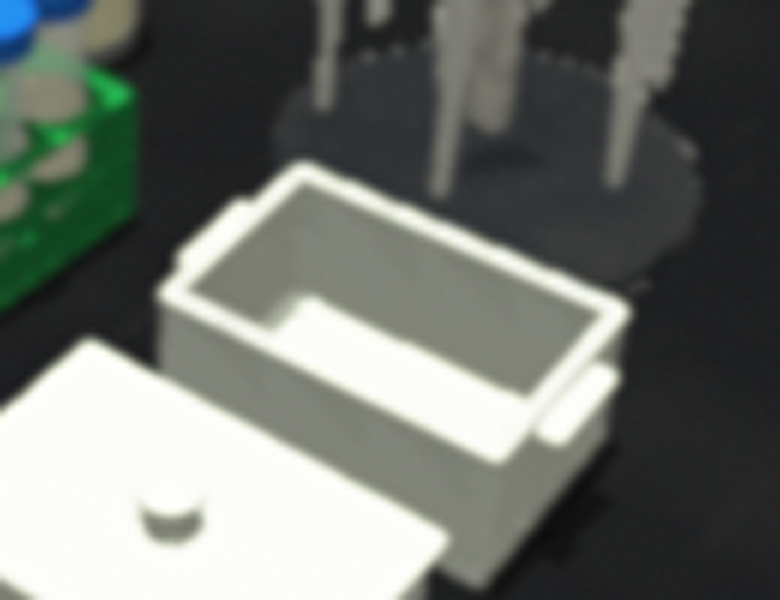

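```bash
python3 - <<'E'
from sl import *
for n in ['scene','side','wrist']:
    d=np.load(n+'1.npy',allow_pickle=True).item(); P=cloud(d)
    for z in np.arange(.08,.5,.04):
        m=(P[...,0]>.56)&(P[...,0]<.85)&(P[...,1]>-.52)&(P[...,1]<-.24)&(P[...,2]>z)&(P[...,2]<z+.04); p=P[m]
        if len(p)>3: i=p[:,0].argmin(); print(n,round(z,2),len(p),'nearest x',p[i], np.percentile(p[:,0],5))
    m=(P[...,0]>.42)&(P[...,0]<.65)&(P[...,1]>-.28)&(P[...,1]<-.15)&(P[...,2]>.05)&(P[...,2]<.2); print('rack top',P[m][:,2].max())
E
```

```text
scene 0.08 688 nearest x [ 0.5603 -0.252   0.107 ] 0.5764426373450093
scene 0.12 616 nearest x [ 0.5662 -0.2416  0.1201] 0.6473894473915973
scene 0.16 826 nearest x [ 0.6398 -0.3694  0.1916] 0.6432672010180462
scene 0.2 1840 nearest x [ 0.6195 -0.3818  0.2339] 0.6446339887091542
scene 0.24 1270 nearest x [ 0.6257 -0.3749  0.2414] 0.6468100495097742
scene 0.28 56 nearest x [ 0.7093 -0.3518  0.2821] 0.7100329440494373
scene 0.36 486 nearest x [ 0.7947 -0.4303  0.3926] 0.7972964126997828
scene 0.4 2381 nearest x [ 0.8041 -0.4903  0.4001] 0.8113130608382982
scene 0.44 237 nearest x [ 0.8363 -0.4283  0.4437] 0.838284404608262
rack top 0.12162797922903229
side 0.08 278 nearest x [ 0.5609 -0.2457  0.1169] 0.5917608067343497
side 0.12 329 nearest x [ 0.5838 -0.2418  0.1201] 0.6485343151198244
side 0.16 412 nearest x [ 0.6427 -0.3645  0.1714] 0.647466982823967
side 0.2 847 nearest x [ 0.6211 -0.3765  0.2339] 0.6600478252551634
side 0.24 299 nearest x [ 0.6487 -0.3583  0.2705] 0.6601601389622682
side 0.28 15 nearest x [ 0.7104 -0.3427  0.2844] 0.710533983638615
side 0.36 8 nearest x [ 0.8095 -0.365   0.3927] 0.8099335164138803
side 0.4 32 nearest x [ 0.8168 -0.3645  0.4008] 0.8169872168666478
rack top 0.12084631765522386
wrist 0.08 331 nearest x [ 0.5602 -0.2497  0.1167] 0.5635796810850136
wrist 0.12 246 nearest x [ 0.7267 -0.2849  0.1405] 0.7287064854542229
rack top 0.12104758568432977
```

A pipette reaches x≈0.62 at z≈0.234, close to where the gripper will hover. I'll measure the gripper's actual width with height.

```bash
python3 - <<'E'
from sl import *
s=arm.state(); t=np.array(s['eef_pos']); R=np.array(s['tcp_rot']); print(t)
for n in ['scene','side','wrist']:
    d=cam(n); save(d,n+'10.png'); np.save(n+'10.npy',d); P=cloud(d); ok=np.isfinite(P[...,0])
    p=(P[ok]-t)@R
    for z in np.arange(-.14,.12,.02):
        q=p[(p[:,2]>z)&(p[:,2]<z+.02)&(abs(p[:,0])<.06)&(abs(p[:,1])<.085)]
        if len(q)>3: print(n,'toolz',round(z,3),len(q),'tool x',q[:,0].min().round(3),q[:,0].max().round(3),'tool y',q[:,1].min().round(4),q[:,1].max().round(4))
E
```

```text
[ 0.5761 -0.0866  0.2794]
scene toolz -0.14 332 tool x -0.04 0.012 tool y -0.0393 0.0351
scene toolz -0.12 458 tool x -0.023 0.005 tool y -0.0519 0.0487
scene toolz -0.1 564 tool x -0.024 0.01 tool y -0.0649 0.0619
scene toolz -0.08 447 tool x -0.022 0.018 tool y -0.0579 0.0549
scene toolz -0.06 328 tool x -0.018 0.011 tool y -0.0449 0.0425
scene toolz -0.04 206 tool x -0.042 0.039 tool y -0.0207 0.0176
scene toolz -0.02 167 tool x -0.052 0.049 tool y -0.0196 0.0202
scene toolz 0.0 34 tool x -0.052 0.048 tool y -0.0033 0.005
scene toolz 0.02 32 tool x -0.051 0.049 tool y -0.0035 0.0014
scene toolz 0.04 50 tool x -0.052 0.049 tool y -0.0032 0.0129
scene toolz 0.06 625 tool x -0.051 0.048 tool y -0.0313 0.0307
scene toolz 0.08 381 tool x -0.047 0.046 tool y -0.0314 0.0302
side toolz -0.14 467 tool x -0.025 0.039 tool y -0.0394 0.0203
side toolz -0.12 545 tool x -0.01 0.021 tool y -0.052 0.0475
side toolz -0.1 699 tool x -0.012 0.021 tool y -0.0641 0.0629
side toolz -0.08 523 tool x -0.014 0.019 tool y -0.0581 0.0562
side toolz -0.06 361 tool x -0.01 0.015 tool y -0.0454 0.0431
side too
[... 415 characters left out ...]
 0.0293
side toolz 0.1 8 tool x -0.033 0.043 tool y -0.0297 -0.0026
wrist toolz -0.1 1911 tool x 0.011 0.019 tool y -0.0576 0.0575
wrist toolz -0.08 14209 tool x -0.011 0.018 tool y -0.0581 0.0579
wrist toolz -0.06 10429 tool x -0.013 0.014 tool y -0.0451 0.046
wrist toolz -0.04 5170 tool x -0.039 0.043 tool y -0.0217 0.0214
wrist toolz -0.02 1662 tool x -0.04 0.051 tool y -0.0187 0.0185
wrist toolz 0.0 68 tool x 0.048 0.051 tool y -0.0014 0.0023
wrist toolz 0.02 53 tool x 0.049 0.051 tool y -0.0015 0.0023
wrist toolz 0.04 112 tool x 0.044 0.051 tool y -0.0011 0.013
wrist toolz 0.06 2975 tool x -0.041 0.051 tool y -0.0305 0.0311
wrist toolz 0.08 5282 tool x -0.041 0.044 tool y -0.0295 0.0303
```

View pics/scene10.png

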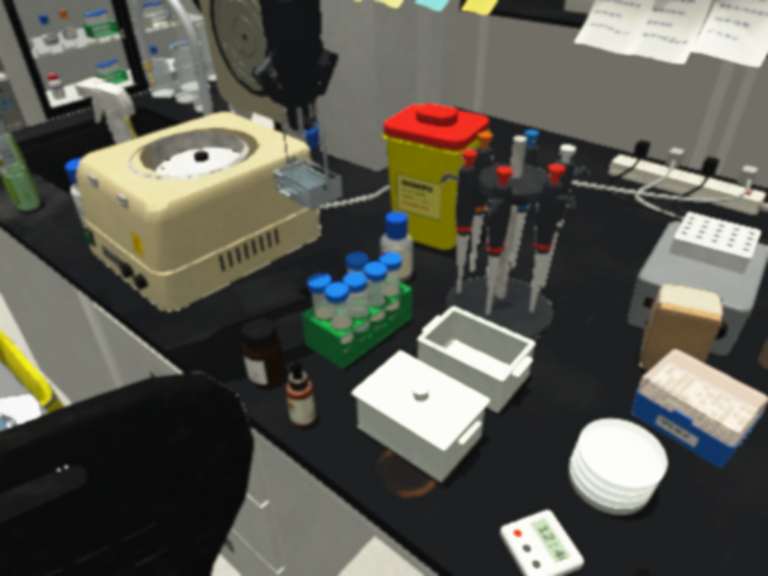

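View pics/wrist10.png

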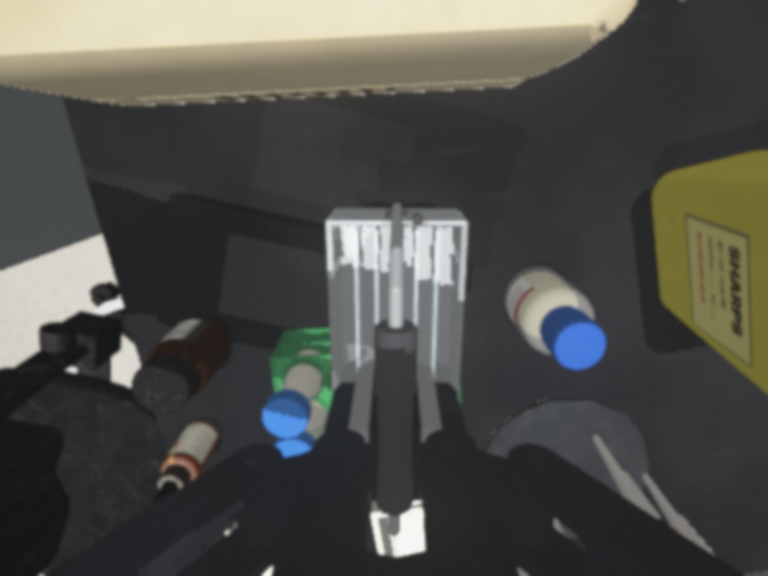

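Held upright, the gripper knuckles (±64 mm) would hit the pipette. The sleeve turns freely, so I'll carry the basket high, lean the gripper back about 20° toward the robot, and then lower it.

Request:
{"name": "servo_tool", "arguments": {
  "targets": [
    [-6, 0.5, 0, 0, 0, 0],
    [-20, 1.9, 0, 0, 0, 0],
    [-42, 3.9, 0, 0, 0, -1],
    [-70, 6.6, 0, 0, 0, -2],
    [-100, 9.4, 0, 0, 0, -3],
    [-130, 12.2, 0, 0, 0, -4],
    [-160, 15, 0, 0, 0, -5],
    [-190, 17.8, 0, 0, 0, -6],
    [-220, 20.7, 0, 0, 0, -7],
    [-248, 23.3, 0, 0, 0, -8],
    [-272, 25.5, 0, 0, 0, -8.4],
    [-290, 27.2, 0, 0, 0, -8.4]
  ]
}}

```text
time: 13.3
eef_pos: [0.5745, -0.3816, 0.2809]
tcp_rot: [[-0.046, 0.999, -0.001], [0.999, 0.046, -0.001], [-0.001, -0.001, -1.0]]
ft_force: [1.0, -0.2, -4.3]
gripper_width: 0.01
```

Request:
{"name": "servo_tool", "arguments": {
  "targets": [
    [-12, 2, 0, 0, 0, 0],
    [-18, 3, 0, 0, 0, 0],
    [-20, 3.2, 0, 0, 0, 0],
    [-20, 3.2, 0, 0, 0, 0],
    [-20, 3.2, 0, 0, 0, 0],
    [-20, 3.2, 0, 0, 0, 0],
    [-20, 3.2, 0, 0, 0, 0],
    [-20, 3.2, 0, 0, 0, 0]
  ]
}}

```text
time: 14.1
eef_pos: [0.5798, -0.3976, 0.2818]
tcp_rot: [[-0.048, 0.999, 0.0], [0.999, 0.048, -0.0], [-0.0, 0.0, -1.0]]
ft_force: [0.6, -0.0, -4.6]
gripper_width: 0.0096
```

```bash
python3 - <<'E'
from sl import *
s=arm.state(); print(s['time'],s['eef_pos'],s['tcp_rot'],s['joint_positions'],s['ft_force'],s['gripper_width'])
for n in ['wrist','scene','side']:
    d=cam(n); save(d,n+'11.png'); np.save(n+'11.npy',d)
E
```

```text
14.1 [ 0.5798 -0.3976  0.2818] [[-0.0485  0.9988  0.0002]
 [ 0.9988  0.0485 -0.0001]
 [-0.0001  0.0002 -1.    ]] [-0.7593  0.5228  1.0211  0.      1.5976 -0.8078] [ 0.6116 -0.0026 -4.6461] 0.009634157860966188
```

View pics/wrist11.png

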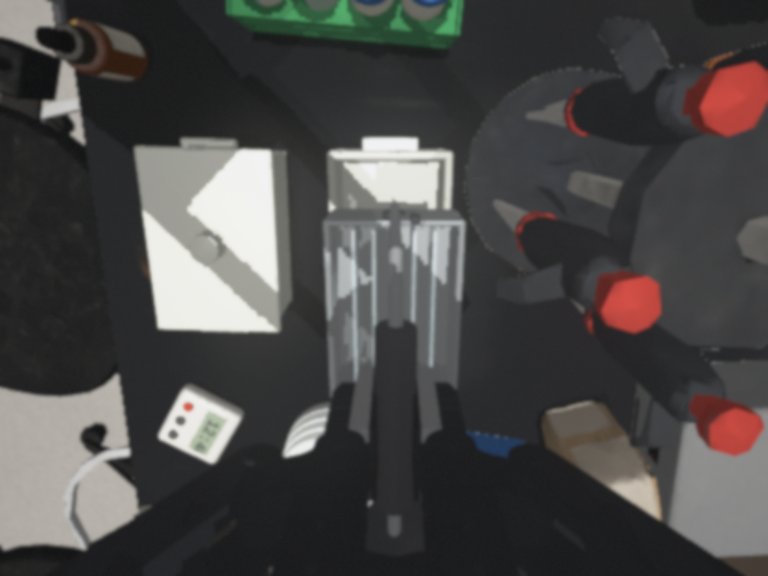

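View pics/scene11.png

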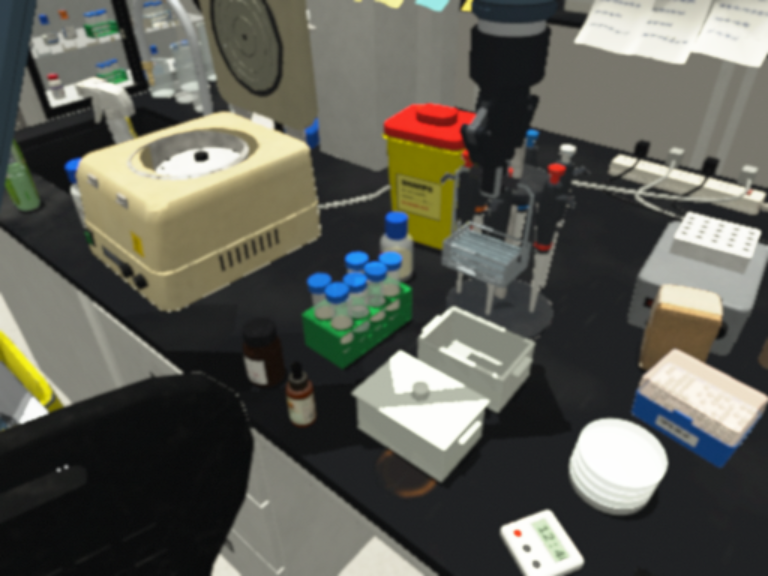

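Request:
{"name": "servo_tool", "arguments": {
  "targets": [
    [0, 0.3, 0, -4, 0, 0],
    [0, 0.4, -0.2, -8, 0, 0],
    [0, 0.3, -0.4, -12, 0, 0],
    [0, 0.2, -0.7, -16, 0, 0],
    [0, 1.1, -1.1, -20, 0, 0],
    [0, 1.7, -1.4, -22, 0, 0],
    [0, 1.7, -1.4, -22, 0, 0],
    [0, 1.7, -1.4, -22, 0, 0],
    [0, 1.2, -1.2, -20.5, 0, 0],
    [0, 1.2, -1.2, -20.5, 0, 0],
    [0, 1.2, -1.2, -20.5, 0, 0],
    [0, 1.2, -1.2, -20.5, 0, 0]
  ]
}}

```text
time: 15.45
eef_pos: [0.5812, -0.3977, 0.2826]
tcp_rot: [[-0.049, 0.936, 0.35], [0.999, 0.046, 0.017], [0.0, 0.35, -0.937]]
ft_force: [-0.4, -0.5, -5.0]
gripper_width: 0.0097
```

```bash
cat > lev.py <<'E'
from sl import *
def run(tag):
    s=arm.state(); t=np.array(s['eef_pos']); R=np.array(s['tcp_rot']); g=t+R@np.array([0,0,-.0187])
    print(s['time'],'tcp',t,'grasp',g,s['ft_force'],s['gripper_width']); print(R)
    for n in ['wrist','scene','side']:
        d=cam(n); save(d,n+tag+'.png'); np.save(n+tag+'.npy',d); P=cloud(d)
        # basket body points: in yaw frame about grasp
        a=np.arctan2(R[1,0],R[0,0]); ey=np.array([np.cos(a),np.sin(a),0]); ex=np.array([np.sin(a),-np.cos(a),0])
        ok=np.isfinite(P[...,0]); p=P[ok]-g; q=np.c_[p@ex,p@ey,p[:,2]]
        b=q[(abs(q[:,0])<.045)&(abs(q[:,1])<.06)&(q[:,2]<-.078)&(q[:,2]>-.128)]
        print(n,len(b),'x',b[:,0].min(),b[:,0].max(),'y',b[:,1].min(),b[:,1].max(),'z',b[:,2].min(),b[:,2].max())
        # top rim height on the two long sides
        for nm,lo,hi in(('-x',-.036,-.025),('+x',.025,.036)):
            r=b[(b[:,0]>lo)&(b[:,0]<hi)]
            if len(r): print('   rim',nm,'z98',np.percentile(r[:,2],98),'n',len(r))
        for nm,lo,hi in(('-y',-.046,-.036),('+y',.036,.046)):
            r=b[(b[:,1]>lo)&(b[:,1]<hi)&(abs(b[:,0])>.008)]
            if len(r): print('   rim',nm,'z98',np.percentile(r[:,2],98),'n',len(r))
        # yaw from long sides
        k=[]
        for sg in(-1,1):
            e=[]
            for y in np.arange(-.04,.041,.01):
                r=b[abs(b[:,1]-y)<.005]
                if len(r)>5: e.append((y,(r[:,0]*sg).max()*sg))
            e=np.array(e)
            if len(e)>3: f=np.polyfit(e[:,0],e[:,1],1); k.append((np.degrees(f[0]),f[1]))
        print('   side lines (deg,x)',k)
E
python3 -c "
import lev; lev.run('12')"
```

```text
15.45 tcp [ 0.5812 -0.3977  0.2826] grasp [ 0.5747 -0.398   0.3002] [-0.3812 -0.4709 -5.0363] 0.009707988718424985
[[-0.0486  0.9357  0.3495]
 [ 0.9988  0.0455  0.0171]
 [ 0.0001  0.3499 -0.9368]]
wrist 10338 x -0.031254445744451326 0.030185686283174654 y -0.04681549973059509 0.051043298060364437 z -0.11915807750676893 -0.07813040047570918
   rim -x z98 -0.08391764360258681 n 1139
   rim +x z98 -0.08475044521634534 n 951
   rim -y z98 -0.0843892099008858 n 804
   rim +y z98 -0.08422565210490389 n 1005
   side lines (deg,x) [(np.float64(0.3472507941029949), np.float64(-0.0310405436240079)), (np.float64(0.6422699831052748), np.float64(0.02956634111532139))]
scene 1621 x -0.032977651237268736 0.03152905148962392 y -0.05034720579387452 0.048460943158069474 z -0.11860474185649683 -0.07805574171878821
   rim -x z98 -0.08349877683706174 n 415
   rim +x z98 -0.08339293478976269 n 96
   rim -y z98 -0.08399511784358062 n 200
   rim +y z98 -0.08268842833845248 n 152
   side lines (deg,x) [(np.float64(0.5152131953900051), np.float64(-0.032435383218400816)), (np.float64(0.23554109422474576), np.float64(0.029465300311933684))]
side 769 x -0.03222540529009926 0.03023111903370441 y -0.0461016780282394 0.05231059754002911 z -0.11862468894017014 -0.07800546709900585
   rim -x z98 -0.08455372423034864 n 154
   rim +x z98 -0.08411603117922728 n 57
   rim -y z98 -0.08415395502955472 n 85
   rim +y z98 -0.08422171087365007 n 187
   side lines (deg,x) [(np.float64(-0.020951921477583665), np.float64(-0.03143442639662438)), (np.float64(1.041039733783846), np.float64(0.0283624253069078))]
```

View pics/wrist12.png

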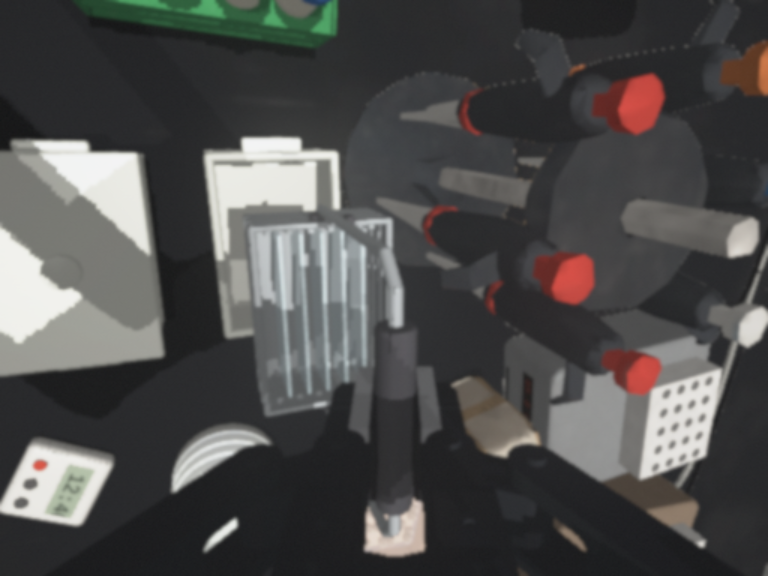

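View pics/side12.png

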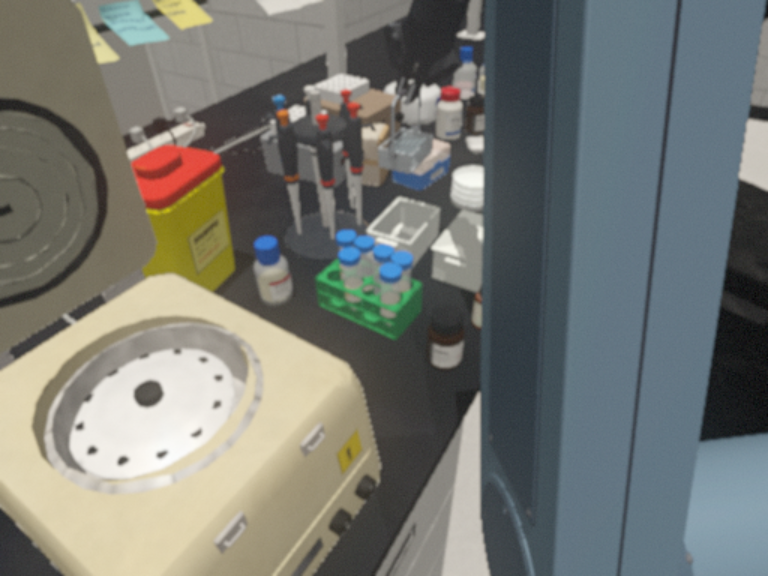

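View pics/scene12.png

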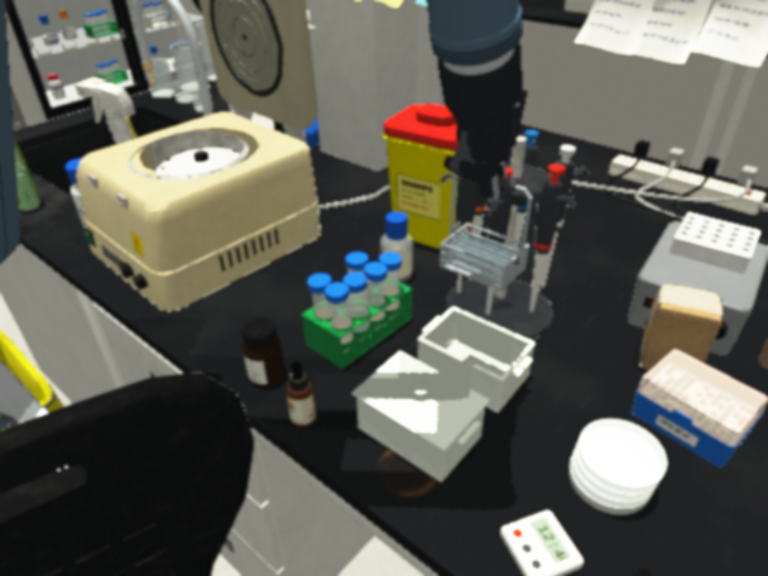

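The basket is level: its rims agree to about 1 mm. I'll re-measure the trough from this wrist view before lowering.

```bash
python3 - <<'E'
from sl import *
for n,t in [('wrist','11'),('wrist','12'),('scene','12')]:
    d=np.load(n+t+'.npy',allow_pickle=True).item(); P=cloud(d)
    m=(P[...,0]>.51)&(P[...,0]<.64)&(P[...,1]>-.49)&(P[...,1]<-.3)&(P[...,2]>.057)&(P[...,2]<.068); p=P[m]; print(n,t,len(p),np.median(p[:,2]))
    for y in np.arange(-.46,-.34,.02):
        q=p[abs(p[:,1]-y)<.005]
        if len(q)>3: print('  y',round(y,3),'x',q[:,0].min().round(4),q[:,0].max().round(4))
    for x in (.54,.55,.56,.585,.6,.61):
        q=p[abs(p[:,0]-x)<.004]
        if len(q)>3: print('  x',x,'y',q[:,1].min().round(4),q[:,1].max().round(4))
E
```

```text
wrist 11 861 0.06080374696059776
  y -0.38 x 0.53 0.5314
  y -0.36 x 0.5288 0.6188
  x 0.54 y -0.3396 -0.334
  x 0.55 y -0.339 -0.3336
  x 0.56 y -0.3385 -0.3331
  x 0.585 y -0.3374 -0.3319
  x 0.6 y -0.3366 -0.3312
  x 0.61 y -0.3711 -0.3307
wrist 12 1500 0.06075945332885582
  y -0.46 x 0.5336 0.5537
  y -0.44 x 0.5327 0.5381
  y -0.42 x 0.5318 0.5373
  y -0.4 x 0.5305 0.5364
  y -0.38 x 0.5297 0.5355
  y -0.36 x 0.5289 0.6184
  x 0.54 y -0.4658 -0.334
  x 0.55 y -0.4652 -0.3337
  x 0.56 y -0.3384 -0.3333
  x 0.585 y -0.3378 -0.3326
  x 0.6 y -0.3364 -0.3312
  x 0.61 y -0.3709 -0.3308
scene 12 555 0.06123727495901443
  y -0.46 x 0.5321 0.622
  y -0.44 x 0.5306 0.62
  y -0.42 x 0.5307 0.6199
  y -0.4 x 0.5301 0.6197
  y -0.38 x 0.5295 0.6184
  y -0.36 x 0.5284 0.6171
  x 0.54 y -0.4674 -0.3356
  x 0.55 y -0.466 -0.3367
  x 0.56 y -0.4745 -0.3277
  x 0.585 y -0.4645 -0.3335
  x 0.6 y -0.4638 -0.3341
  x 0.61 y -0.464 -0.3327
```

Request:
{"name": "servo_tool", "arguments": {
  "targets": [
    [-1.5, -4, 11, 0, 0, 0],
    [-1.5, -9, 24, 0, 0, 0],
    [-1.5, -14, 38, 0, 0, 0],
    [-1.5, -19, 52, 0, 0, 0],
    [-1.5, -24, 66, 0, 0, 0],
    [-1.5, -28.5, 78, 0, 0, 0],
    [-1.5, -31.5, 86, 0, 0, 0],
    [-1.5, -32.6, 89.3, 0, 0, 0],
    [-1.5, -32.6, 89.3, 0, 0, 0],
    [-1.5, -32.6, 89.3, 0, 0, 0],
    [-1.5, -32.6, 89.3, 0, 0, 0],
    [-1.5, -32.6, 89.3, 0, 0, 0]
  ]
}}

```text
time: 16.8
eef_pos: [0.582, -0.3997, 0.1886]
tcp_rot: [[-0.048, 0.935, 0.351], [0.999, 0.045, 0.016], [-0.001, 0.351, -0.936]]
ft_force: [-0.9, 0.0, -4.1]
gripper_width: 0.01
```

```bash
python3 -c "
import lev; lev.run('13')"
```

```text
16.8 tcp [ 0.582  -0.3997  0.1886] grasp [ 0.5754 -0.4     0.2061] [-0.9346  0.034  -4.0747] 0.010019198779944324
[[-0.0479  0.9353  0.3507]
 [ 0.9989  0.0453  0.0157]
 [-0.0011  0.351  -0.9364]]
wrist 10315 x -0.030887162417977263 0.030694770171712887 y -0.04707897583426942 0.050852661563408535 z -0.11926952089015017 -0.07800410436683647
   rim -x z98 -0.08402922646453624 n 1079
   rim +x z98 -0.08470062895479802 n 947
   rim -y z98 -0.08449406726891774 n 811
   rim +y z98 -0.08428792437413554 n 999
   side lines (deg,x) [(np.float64(0.3308636476920927), np.float64(-0.03070720460938566)), (np.float64(1.0805969553569366), np.float64(0.030040412276485236))]
scene 1447 x -0.03247803933210373 0.03135190259193717 y -0.05003426582828931 0.049721410520701274 z -0.11925341209174478 -0.07814609663794903
   rim -x z98 -0.08374275515926091 n 346
   rim +x z98 -0.08360578765444807 n 105
   rim -y z98 -0.08389382772825527 n 156
   rim +y z98 -0.0834534091410933 n 131
   side lines (deg,x) [(np.float64(0.3160140165222298), np.float64(-0.031986249686452556)), (np.float64(0.5924808676802427), np.float64(0.029969980974329655))]
side 686 x -0.03170829346804568 0.029465162122765814 y -0.04589852266430386 0.0515126635882973 z -0.12055247856198537 -0.07823359940963104
   rim -x z98 -0.08506794951292226 n 133
   rim +x z98 -0.08465324600536406 n 51
   rim -y z98 -0.08276829413251241 n 82
   rim +y z98 -0.08509289557612436 n 155
   side lines (deg,x) [(np.float64(0.0806056620014863), np.float64(-0.031176801366724433)), (np.float64(0.02512759346001073), np.float64(0.028476375089583467))]
```

View pics/wrist13.png

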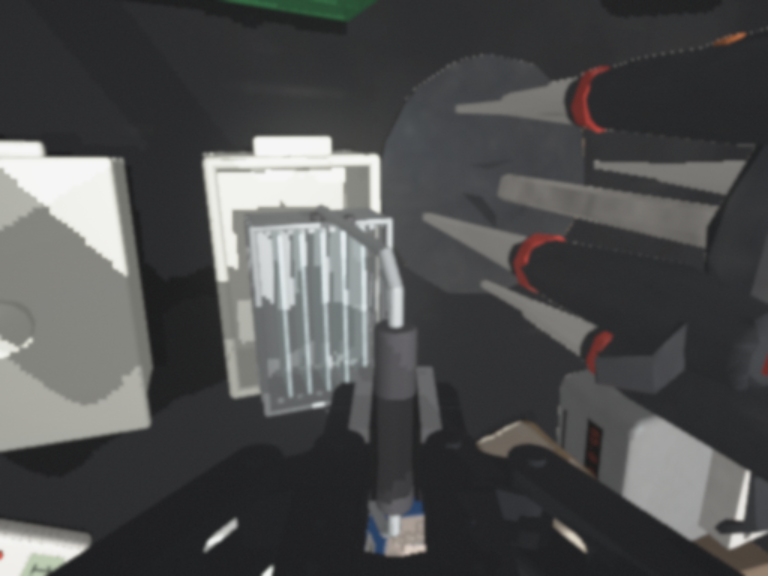

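View pics/scene13.png

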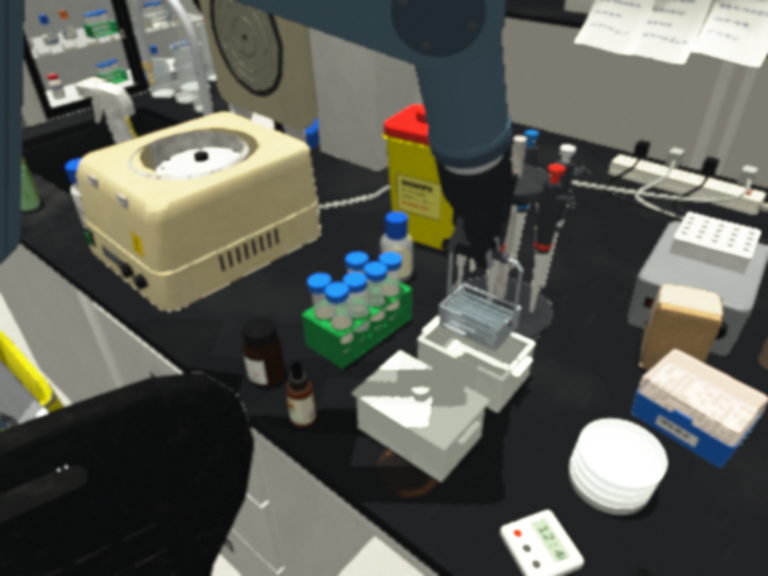

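Request:
{"name": "servo_tool", "arguments": {
  "targets": [
    [0, -1, 2.8, 0, 0, 0],
    [0, -2.1, 5.6, 0, 0, -0.2],
    [0, -3, 8, 0, 0, -0.3],
    [0, -3, 8, 0, 0, -0.3],
    [0, -3, 8, 0, 0, -0.3],
    [0, -3, 8, 0, 0, -0.3],
    [0, -3, 8, 0, 0, -0.3],
    [0, -3, 8, 0, 0, -0.3],
    [0, -3, 8, 0, 0, -0.3],
    [0, -3, 8, 0, 0, -0.3]
  ]
}}

```text
time: 17.95
eef_pos: [0.5817, -0.3994, 0.1793]
tcp_rot: [[-0.053, 0.935, 0.35], [0.999, 0.05, 0.017], [-0.002, 0.35, -0.937]]
ft_force: [1.0, -1.0, -4.1]
gripper_width: 0.0097
```

```bash
python3 -c "
import lev; lev.run('14')
from h import *
d=np.load('scene14.npy',allow_pickle=True).item(); im=cv2.cvtColor(d['frame'],cv2.COLOR_RGB2BGR)
u,v=map(int,proj(d,[.575,-.4,.1])); cv2.imwrite('pics/s14c.png',cv2.resize(im[v-60:v+60,u-80:u+80],None,fx=5,fy=5,interpolation=2))
P=cloud(d);F=d['frame'].astype(int)
g=(F[...,1]>F[...,0]*1.5)&(F[...,1]>F[...,2]*1.3)&(P[...,0]>.4)&(P[...,0]<.7)&(P[...,1]>-.3)&(P[...,1]<-.1)&(P[...,2]>.02)&(P[...,2]<.2)
print('rack',cv2.minAreaRect((P[g][:,:2]*1000).astype(np.float32)))
print(arm.state()['joint_velocities'])
"
```

```text
17.95 tcp [ 0.5817 -0.3994  0.1793] grasp [ 0.5751 -0.3998  0.1968] [ 1.0459 -0.9537 -4.1117] 0.009740396690819709
[[-0.0528  0.9353  0.3498]
 [ 0.9986  0.0501  0.0167]
 [-0.0019  0.3502 -0.9367]]
wrist 10310 x -0.031046858935206405 0.030440191542948747 y -0.04726396838975518 0.050790924738928295 z -0.1192277332665678 -0.07825225866346425
   rim -x z98 -0.08399178907533175 n 1093
   rim +x z98 -0.08475692371724175 n 951
   rim -y z98 -0.08419577500481132 n 808
   rim +y z98 -0.08435202327526674 n 992
   side lines (deg,x) [(np.float64(0.3857185556444973), np.float64(-0.03078366921735455)), (np.float64(0.8435032630660672), np.float64(0.02997922650547759))]
scene 1432 x -0.03356487407117222 0.03229558949683025 y -0.050290220997554105 0.04816909231063241 z -0.11899178472506969 -0.07820212674870045
   rim -x z98 -0.08369578096938617 n 342
   rim +x z98 -0.08341926259724297 n 111
   rim -y z98 -0.08393975351869146 n 152
   rim +y z98 -0.08309203739542044 n 128
   side lines (deg,x) [(np.float64(0.6486818251107489), np.float64(-0.032445700671454504)), (np.float64(1.1432725886925112), np.float64(0.030000130110082485))]
side 682 x -0.032047279751568035 0.03077473897072728 y -0.0464613020730467 0.051361449041362674 z -0.120659472975749 -0.07800483599863992
   rim -x z98 -0.08431456286383017 n 131
   rim +x z98 -0.08391239131755135 n 54
   rim -y z98 -0.08337172050966626 n 81
   rim +y z98 -0.08483186429323544 n 157
   side lines (deg,x) [(np.float64(0.8288389184617818), np.float64(-0.0311842237238987)), (np.float64(0.43866679395970365), np.float64(0.028720129240703846))]
rack ((538.633056640625, -216.07321166992188), (81.78862762451172, 155.88890075683594), 87.72314453125)
[-0.0001 -0.0001  0.      0.0017 -0.0001  0.0016]
```

View pics/s14c.png

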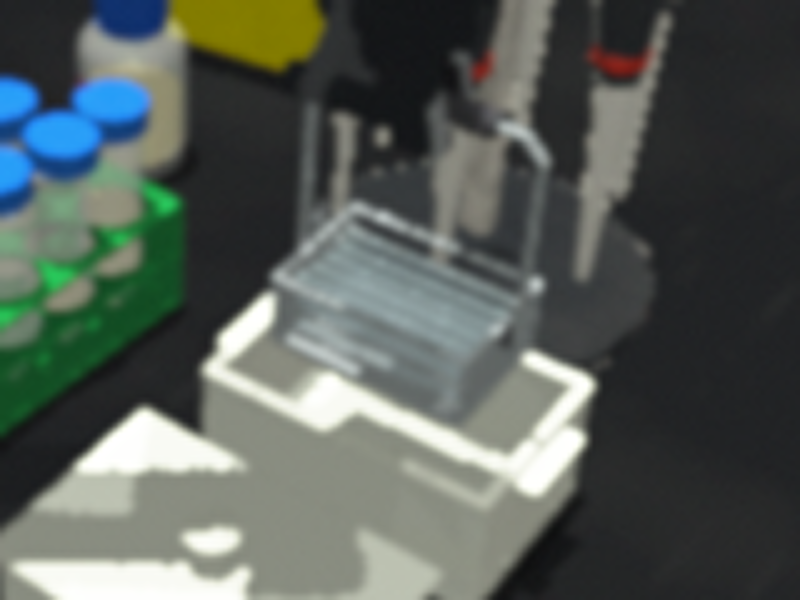

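View pics/side14.png

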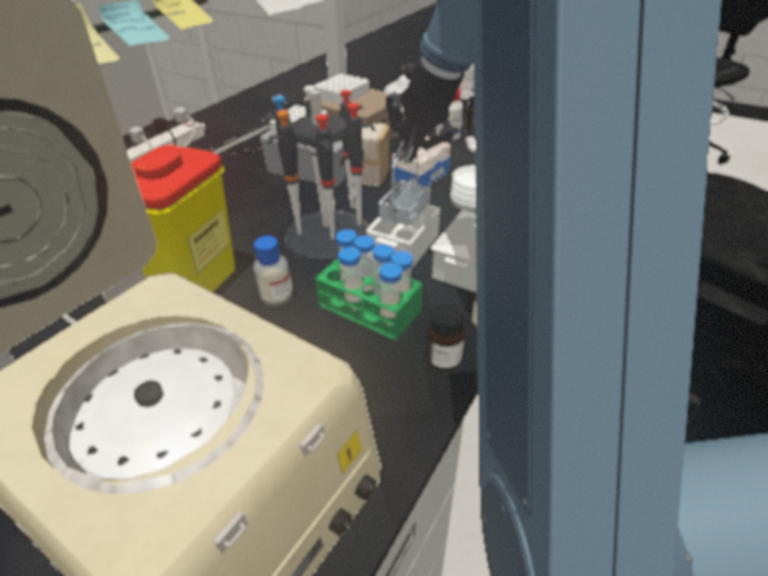

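The basket is hovering about 15 mm above the rim, centred and level, and nothing is moving, so I'm handing in.

```bash
python3 -c "
from rig import arm
print(arm.close_job())"
```

```text
the job is handed in; nothing more can be done
None
```

I handed the job in at about 18 s. The basket is still gripped and hovers over the open trough, level and lined up with it.

- **Handle:** I pinched the sleeve and swung the handle up while the basket stood on the bench. I pushed until the lateral force rose to about 3 N and the basket nudged under 1 mm, which I took as contact with the stops. I couldn't confirm that contact clearly in the pictures.
- **Carry:** I lifted the basket to about 180 mm, well clear of the 121 mm rack, and carried it over. A pipette sticks out where the gripper's knuckles would have been, so I leaned the gripper back about 20° around the turning sleeve. The basket stayed hanging level.
- **Final position:**
  - The underside is about 15 mm above the rim.
  - The basket's centre is within about 1–2 mm of the trough's.
  - The turn error is under 1°.
  - The basket's rim heights agree to about 1–1.5 mm.
- **Surroundings:** The rack measured within about 0.5 mm and 0.6° of where it started. The media bottle and jar look unmoved in the last pictures; I didn't re-measure any of the bottles.
- **Disagreements:** The cameras differed by up to 4 mm on the trough's position along y, and by about 2–3 mm on the basket's own y extents. I used values in between, and the fit has about 10 mm of clearance in y.

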